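# Gauge the slots of the drive couplings and sort them

## Robot

A 6-joint arm with a two-finger parallel gripper is mounted at the origin on a cart in front of the work surface, level with it; the furniture and walls round the work are solid. World frame = base frame: x ahead of the robot, y to its left, z up, the work surface at z = 0. Lengths are in m, angles in rad, forces in N, time in s.
With the tool pointing down it reaches from about 0.375 to 0.9 m from the base axis. Payload 3.1 kg.
Tool frame: the origin (TCP) lies between the finger pads; the fingertips stand 8 mm ahead of it and the grasp point (between the pads) lies 11 mm behind it (manip.tip_extent is the distance from the TCP to the fingertips, in m); z points along the fingers, x is the direction in which the jaws open and shut, and the axes are right-handed (so a half turn about z gives the same grasp; the last joint's range is limited). The gripper opens to 85 mm and grips with 20 to 120 N. Pads are 22 mm wide; open, the fingers measure 114 mm over their backs; the gripper's body (76 mm by 85 mm) begins 54 mm behind the grasp point. The pads swing forward as they close: fully open they stand 13 mm farther back than shut.
Start: joints at [-1.403, 0.527, 1.433, -0, 1.181, -0.178], TCP at [0.212, -0.588, 0.204] pointing down, gripper open.
Joint ranges: [-3.08, 3.08], [-0.75, 2.2], [0.22, 2.44], [-1.43, 4.57], [0, 2.65], [-2.85, 2.85]. Speed limits (rad/s): [2.79, 2.79, 3.14, 3.14, 3.14, 3.14].

## Interface

Orientations are given as a unit quaternion [x, y, z, w].
In Python, from station import manip gives the robot as it stands.
- The arm moves only by the tool move_arm, never from a script. Its argument "deltas" is a list that holds one entry, the list of rows, each a list of 4 numbers: the shift along the tool's x, y, z in m, then the turn about the tool's z in degrees. A call has 1 to 20 rows; each row is the pose to reach, as a shift and turn from the pose measured when the call began, along the tool's axes at that moment; what a row does not reach only later rows make up. A row lasts 1/12 s, in which the tool goes at most 41.7 mm and 7.16 degrees, less where a joint would pass 70% of its speed; a pose out of reach is approached as far as the arm can. A call with a gripper value outside its range is refused whole. "gripper" is the opening, from 0 (shut) to 1 (fully open), set as the call begins (left out, the last holds). The fingers move at their own pace and stop on an object; "squeeze" is the grip in N (left out, the last holds). Time passes only in rows, so rows that repeat a pose let the fingers close. It gives the time, the measured TCP pose, the force and the opening at its end, in the units of the state.
- manip.sense(): the state, without advancing time (a new reading comes with each control period).
- manip.snapshot(name): name is "scene" or "top" or "wrist"; returns a dict with "img" (384x512x3 uint8, red, green, blue), "vertical_fov" (degrees; the focal length in pixels is half the picture's height over the tangent of half this angle, whatever the lens; pixels are square), "cx", "cy" (the principal point, pixels), "D" ([k1, k2, p1, p2, k3] as OpenCV has them; the pictures are not rectified), "origin" and "orientation" of the camera in the world. Camera axes: x right, y down, z forward; pixel columns grow to the right and rows downward; lengths in m; the calibration is good to about 2 mm. A picture is of the moment at which its call begins. There is no depth.
- manip.sign_off(): hands the job in, once; it reports no verdict.
The state is a dict: "t": time; "q": joint angles; "qd": joint speeds; "tau": joint torques, N m; "tcp_pos": TCP position; "tool_rot": TCP orientation; "force": force on the tool from outside, world axes, zero at the start; "ft_torque": the same for the moment, N m; "finger_gap": opening from 0.0 (shut) to 1.0 (fully open).
Only numpy, scipy, OpenCV 4.12 (cv2) and the standard library are available. Lean on these libraries where they do the work, as an engineer would, in place of code of your own. Each camera call takes 0.05 s, during which the arm holds its last target.

## Task

Check each drive coupling on the bench, one at a time in the order blue, green, yellow, orange (some may be missing): stand it in the middle of the station's pad with its code plate facing the scanner, and while it stands there take the depth probe by its grip and push it straight down, pin in the middle of the slot, until its base sits flat on the coupling; hold it half a second and read the depth. A slot of 7 mm or deeper is good: stand that coupling upright in the white tray; a shallower one is worn and goes upright in the red tray. Finish with the probe back in its stand, and leave everything else on the bench alone.

Things in the scene. Friction and masses are not known exactly. Their poses are not given: they have to be found in the camera images.
- station: Fixed station: grey plate 172 x 104 x 8 mm with a flush round black pad (74 mm across, top 8 mm above the table), black scanner block. Origin on the table under the pad's centre; +x points to the scanner block, whose window is 66 mm from the origin; block 76 mm wide, 44 mm deep, top 63 mm high. The plate reaches 45 mm to -x, 127 mm to +x, 52 mm to either side.
- scan_point (a point): The point 28 mm from the pad's centre towards the scanner window and 33 mm above the table: where the middle of a coupling's code plate is when the coupling stands centred on the pad with the plate facing the window.
- stand: Fixed blue rest for the probe, 56 x 94 mm, 36 mm high. Origin under its centre on the table; long side along its y. A recess 37 x 71 mm, 6 mm deep, holds the probe's base (probe y along stand y, either way round) with about 4 mm of play on each side; a gap below takes the pin.
- seat (a point): Centre of the recess floor of the stand, 30 mm above the table: the middle of the probe's underside rests here.
- probe: Loose sprung depth probe, 0.16 kg, upright in its stand: steel base 30 x 62 x 8 mm (long along y), on it a grey grip 22 x 22 mm (collar 26 x 26 mm up to 13 mm, grip to 68 mm, cap 24 x 24 mm to 74 mm; orange stem above, rising 3 to 15 mm as the pin goes in). A 6 mm pin sticks out 14 mm below the base's middle, sprung. Origin: middle of the base's flat underside; z up.
- probe_pin (a joint): How far the probe's pin is pushed in, m: 0 = fully out (14 mm below the base), at most 0.012. Spring: 2 N at the start plus 0.4 N per mm (6 N at 10 mm); the probe's weight does not press it in. With the base flat on a coupling, slot depth = 14 mm minus this.
- good_tray: Fixed shallow white tray, 112 x 160 mm outside (long along its y), walls 4 mm thick and 14 mm high, floor 4 mm thick. Origin under its centre on the table. Two couplings fit side by side along its y.
- worn_tray: Fixed shallow red tray of the same size, for worn couplings. Origin under its centre on the table.
- coupling_blue: Loose steel coupling, upright cylinder 56 mm across, 50 mm high, 0.34 kg, blue band round its foot. An open slot 12 mm wide, about 10 or about 4 mm deep (to be measured), runs across its top through the centre along its x. White code plate 18 x 18 mm on its side at +x; two white ticks on top at that end of the slot. Origin: centre of the underside, z up. May be absent.
- coupling_blue_mark (a point): Middle of the code plate of the blue coupling: 28 mm from the axis, 25 mm above its underside.
- coupling_green: Loose steel coupling, upright cylinder 56 mm across, 50 mm high, 0.34 kg, green band round its foot. An open slot 12 mm wide, about 10 or about 4 mm deep (to be measured), runs across its top through the centre along its x. White code plate 18 x 18 mm on its side at +x; two white ticks on top at that end of the slot. Origin: centre of the underside, z up. May be absent.
- coupling_green_mark (a point): Middle of the code plate of the green coupling: 28 mm from the axis, 25 mm above its underside.
- coupling_yellow: Loose steel coupling, upright cylinder 56 mm across, 50 mm high, 0.34 kg, yellow band round its foot. An open slot 12 mm wide, about 10 or about 4 mm deep (to be measured), runs across its top through the centre along its x. White code plate 18 x 18 mm on its side at +x; two white ticks on top at that end of the slot. Origin: centre of the underside, z up. May be absent.
- coupling_yellow_mark (a point): Middle of the code plate of the yellow coupling: 28 mm from the axis, 25 mm above its underside.
- coupling_orange: Loose steel coupling, upright cylinder 56 mm across, 50 mm high, 0.34 kg, orange band round its foot. An open slot 12 mm wide, about 10 or about 4 mm deep (to be measured), runs across its top through the centre along its x. White code plate 18 x 18 mm on its side at +x; two white ticks on top at that end of the slot. Origin: centre of the underside, z up. May be absent.
- coupling_orange_mark (a point): Middle of the code plate of the orange coupling: 28 mm from the axis, 25 mm above its underside.
- wrench_1: Bystander, to be left alone: combination wrench, 200 mm long. Origin under its middle.
- marker_1: Bystander, to be left alone: red marker pen, 128 mm long. Origin under its middle.
- piston_3: Bystander, to be left alone: grey piston, 61 mm across, 53 mm high. Origin under its middle.
- oil_bottle_1: Bystander, to be left alone: blue oil bottle with a yellow spout, 43 x 62 x 167 mm. Origin under its middle.
Things that resemble listed ones, but are neither listed nor needed, are in the scene too. Leave any brown look-alike of the coupling_green alone.

How it is judged:
On the way, in this order (a step that is already met when the one before it is completed fails the run):
1. the blue coupling (if there) stands on the pad with its code plate facing the scanner, and at the same time the probe's base sits flat on it with the pin in the slot (horizontal distance between coupling_blue and station below 0.012 m and distance between coupling_blue_mark and scan_point below 0.015 m and angle between coupling_blue's own z axis and vertical below 0.06 rad and horizontal distance between probe and coupling_blue below 0.01 m and z of probe in the frame of coupling_blue below 0.0518 m and angle between the z axis of probe and the z axis of coupling_blue, either way round below 0.06 rad), for 0.3 s.
2. the green coupling (if there) stands on the pad with its code plate facing the scanner, and at the same time the probe's base sits flat on it with the pin in the slot (horizontal distance between coupling_green and station below 0.012 m and distance between coupling_green_mark and scan_point below 0.015 m and angle between coupling_green's own z axis and vertical below 0.06 rad and horizontal distance between probe and coupling_green below 0.01 m and z of probe in the frame of coupling_green below 0.0518 m and angle between the z axis of probe and the z axis of coupling_green, either way round below 0.06 rad), for 0.3 s.
3. the yellow coupling (if there) stands on the pad with its code plate facing the scanner, and at the same time the probe's base sits flat on it with the pin in the slot (horizontal distance between coupling_yellow and station below 0.012 m and distance between coupling_yellow_mark and scan_point below 0.015 m and angle between coupling_yellow's own z axis and vertical below 0.06 rad and horizontal distance between probe and coupling_yellow below 0.01 m and z of probe in the frame of coupling_yellow below 0.0518 m and angle between the z axis of probe and the z axis of coupling_yellow, either way round below 0.06 rad), for 0.3 s.
4. the orange coupling (if there) stands on the pad with its code plate facing the scanner, and at the same time the probe's base sits flat on it with the pin in the slot (horizontal distance between coupling_orange and station below 0.012 m and distance between coupling_orange_mark and scan_point below 0.015 m and angle between coupling_orange's own z axis and vertical below 0.06 rad and horizontal distance between probe and coupling_orange below 0.01 m and z of probe in the frame of coupling_orange below 0.0518 m and angle between the z axis of probe and the z axis of coupling_orange, either way round below 0.06 rad), for 0.3 s.
At the end, for the whole second after the job is handed in: Every coupling present stands upright and at rest in its tray (slot 7 mm or deeper: white, else red; axis within 35 mm (tray x) and 56 mm (tray y) of the tray's centre), and the probe stands upright in its stand within 10 mm of the seat (x of coupling_blue in the frame of good_tray between -0.035 and 0.035 m and y of coupling_blue in the frame of good_tray between -0.056 and 0.056 m and angle between each of coupling_blue, coupling_green, coupling_yellow, coupling_orange, probe's own z axis and vertical below 0.1 rad and z of each of coupling_blue, coupling_orange in the frame of good_tray below 0.012 m and linear speed of each of coupling_blue, coupling_green, coupling_yellow, coupling_orange, probe below 0.02 m/s and x of coupling_green in the frame of worn_tray between -0.035 and 0.035 m and y of coupling_green in the frame of worn_tray between -0.056 and 0.056 m and z of each of coupling_green, coupling_yellow in the frame of worn_tray below 0.012 m and x of coupling_yellow in the frame of worn_tray between -0.035 and 0.035 m and y of coupling_yellow in the frame of worn_tray between -0.056 and 0.056 m and x of coupling_orange in the frame of good_tray between -0.035 and 0.035 m and y of coupling_orange in the frame of good_tray between -0.056 and 0.056 m and distance between probe and seat below 0.01 m); the robot touches nothing.
It fails at once if the combination wrench is knocked more than 5 cm away (distance of wrench_1 from where it was at the start of the episode above 0.05 m).
It fails at once if the red marker pen is knocked more than 5 cm away (distance of marker_1 from where it was at the start of the episode above 0.05 m).
It fails at once if the grey piston is knocked more than 5 cm away (distance of piston_3 from where it was at the start of the episode above 0.05 m).
It fails at once if the blue oil bottle with a yellow spout is knocked more than 5 cm away (distance of oil_bottle_1 from where it was at the start of the episode above 0.05 m).
Of coupling_blue, coupling_green, coupling_yellow, coupling_orange only 2 to 3 are there at a start; the rules pass over those that are not, and their reading is None.
At some moment in a run one of coupling_blue, coupling_green, coupling_yellow, coupling_orange may be knocked a few centimetres aside while the robot is not near it.
It also fails if it takes over 210 s, if anything falls off the work surface, if the arm or the gripper's body presses on something with over 40 N, if the wrist force passes 120 N, or if a joint passes its speed limit or range.

## Working session

There is one attempt and no reset: what is moved stays moved. The work goes in short steps, Python scripts to look and compute and a tool call to move; the robot and the scene stay as the last step left them, time stands still between calls to the robot, and variables do not carry over. Pictures are saved under pics/ and viewed, and the job is handed in when it is done.

Besides the shell and the picture viewer there is one more tool, called after "Call:" by a JSON object that holds its "name" and its "arguments". move_arm: Moves the arm, as the interface text tells. Its arguments: {"type":"object","properties":{"deltas":{"type":"array"},"gripper":{"type":"number"},"squeeze":{"type":"number"}},"required":["deltas"]}

```bash
ls; mkdir -p pics; cat > h.py <<'E'
import numpy as np, cv2
from scipy.spatial.transform import Rotation as R
from station import manip
def snap(n,fn=None):
    s=manip.snapshot(n)
    if fn: cv2.imwrite('pics/'+fn,s['img'][:,:,::-1])
    return s
def K(s):
    f=s['img'].shape[0]/2/np.tan(np.radians(s['vertical_fov'])/2)
    return np.array([[f,0,s['cx']],[0,f,s['cy']],[0,0,1.]])
def Rc(s): return R.from_quat(s['orientation']).as_matrix()
def proj(s,P):
    P=np.atleast_2d(np.array(P,float)); Rm=Rc(s); o=np.array(s['origin'])
    rv,_=cv2.Rodrigues(Rm.T); t=-Rm.T@o
    p,_=cv2.projectPoints(P,rv,t,K(s),np.array(s['D'],float)); return p[:,0]
def unproj(s,uv,z):
    uv=np.array(uv,float).reshape(-1,1,2)
    n=cv2.undistortPoints(uv,K(s),np.array(s['D'],float))[:,0]
    d=np.c_[n,np.ones(len(n))]@Rc(s).T; o=np.array(s['origin'])
    k=(z-o[2])/d[:,2]; return o+d*k[:,None]
E
python3 - <<'E'
from h import *
for n in('scene','top','wrist'):
    s=snap(n,n+'0.png'); print(n,s['vertical_fov'],s['cx'],s['cy'],s['D'],s['origin'],s['orientation'])
print(manip.sense()); print([a for a in dir(manip) if a[0]!='_'],manip.tip_extent)
E
```

```text
pics
scene 51.65343807545602 259.13727602836906 185.54801890709498 [-0.05959752  0.          0.          0.          0.        ] [0.33589011 0.56821456 0.86069165] [-0.18222728  0.92189811 -0.33504702  0.06812186]
top 52.548867411285066 248.9949951155991 193.52662806682505 [-0.13197911  0.          0.          0.          0.        ] [ 0.42705118 -0.06423723  1.08371367] [-0.70179554  0.70711722 -0.05482921  0.06679824]
wrist 69.18088174910645 256.2553279712397 194.87259282136534 [-0.00131559  0.          0.          0.          0.        ] [ 0.28581989 -0.56136528  0.37441274] [ 0.80858594 -0.56808274 -0.08916177  0.1245831 ]
{'t': 0.15, 'q': array([-1.40249309e+00,  5.28283920e-01,  1.43360758e+00,  8.23272974e-06,
        1.18139443e+00, -1.78484849e-01]), 'qd': array([-0.00253165, -0.0026999 , -0.00227694, -0.00088069, -0.00027221,
       -0.00014051]), 'tau': array([ 1.51094915e-03, -4.42743623e+01, -1.78275990e+01, -1.37598354e-04,
        5.61020948e-03, -3.93720001e-06]), 'tcp_pos': array([ 0.21236264, -0.58718701,  0.20363935]), 'tool_rot': array([ 8.18497084e-01, -5.74510058e-01, -5.92903812e-04, -6.04382821e-04]), 'force': array([-0.13876521,  0.67952624, -1.28654049]), 'ft_torque': array([-0.00969543,  0.00246897, -0.02323453]), 'finger_gap': 0.9988039429112067}
['PlanningError', 'sense', 'sign_off', 'snapshot', 'tip_extent'] 0.008
```

View pics/top0.png

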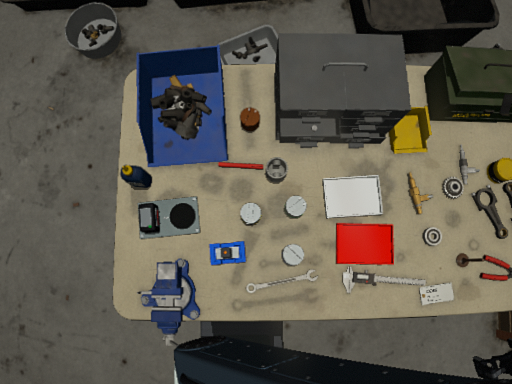

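View pics/scene0.png

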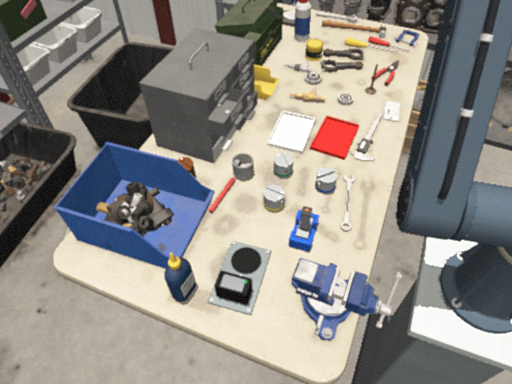

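View pics/wrist0.png

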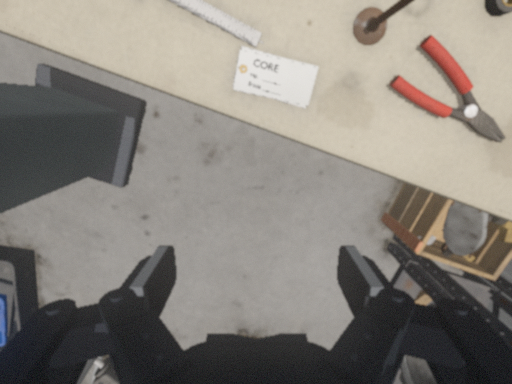

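```bash
python3 - <<'E'
import cv2
a=cv2.imread('pics/scene0.png')[140:310,200:360]
cv2.imwrite('pics/c1.png',cv2.resize(a,None,fx=3.5,fy=3.5,interpolation=cv2.INTER_CUBIC))
a=cv2.imread('pics/top0.png')[150:300,120:320]
cv2.imwrite('pics/c2.png',cv2.resize(a,None,fx=4,fy=4,interpolation=cv2.INTER_CUBIC))
E
```

```text
(no output)
```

View pics/c1.png

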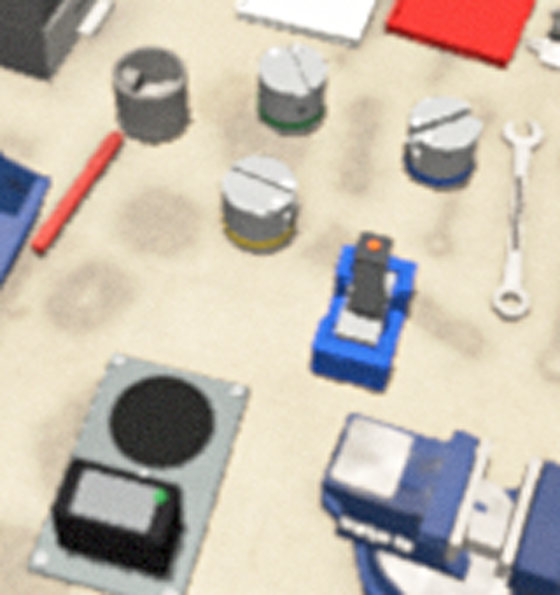

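View pics/c2.png

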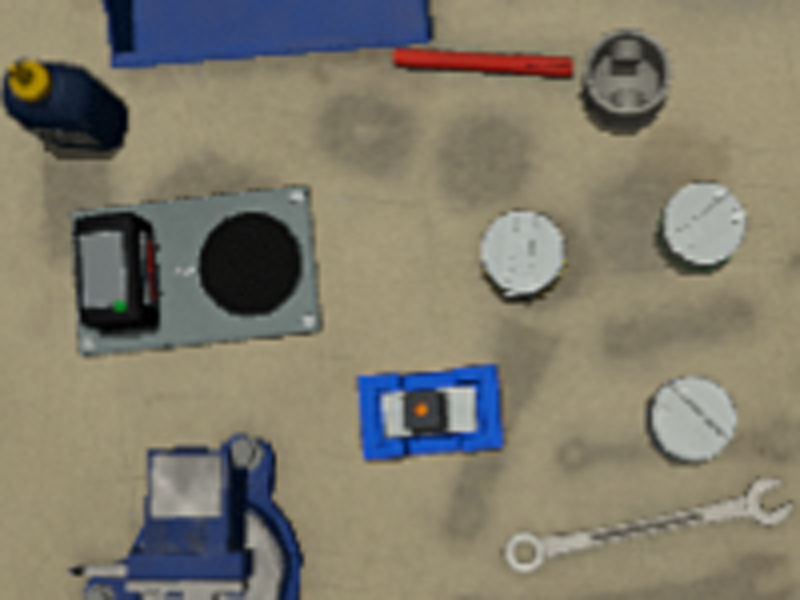

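```bash
python3 - <<'E'
from h import *
s=snap('top')
c=lambda x,y:(120+(x+.5)/4-.5,150+(y+.5)/4-.5)
print('pad',unproj(s,[c(250,263)],.008))
print('plate corners',unproj(s,[c(75,213),c(308,186),c(320,330),c(82,354)],.008))
print('Y',unproj(s,[c(523,253)],.05)); print('G',unproj(s,[c(704,224)],.05)); print('B',unproj(s,[c(693,418)],.05))
print('stand',unproj(s,[c(359,378),c(496,366),c(502,447),c(364,459)],.036))
print('probe cap',unproj(s,[c(423,409)],.075))
print('trays W', unproj(s,[(323.5,178),(379.5,176),(382.5,214),(326,217)],.014))
print('trays R', unproj(s,[(337,224),(393.5,223),(394,263.5),(336.5,263.5)],.014))
print('wrench',unproj(s,[c(523,551),c(768,500)],.005),'piston',unproj(s,[c(625,75)],.053))
w=snap('wrist'); T=manip.sense(); Rt=R.from_quat(T['tool_rot']).as_matrix()
print('tool axes\n',Rt); print('cam in tool',Rt.T@(w['origin']-T['tcp_pos'])); print(Rt.T@Rc(w))
E
```

```text
pad [[0.55383543 0.14118744 0.008     ]]
plate corners [[0.59014761 0.26800552 0.008     ]
 [0.60816196 0.10111758 0.008     ]
 [0.50675188 0.0911845  0.008     ]
 [0.49024932 0.25917523 0.008     ]]
Y [[ 0.55436222 -0.05059576  0.05      ]]
G [[ 0.57285455 -0.17216438  0.05      ]]
B [[ 0.44385097 -0.16185832  0.05      ]]
stand [[ 0.47227247  0.06037774  0.036     ]
 [ 0.47985686 -0.03179321  0.036     ]
 [ 0.42593367 -0.03556516  0.036     ]
 [ 0.41829967  0.05663628  0.036     ]]
probe cap [[0.45050094 0.01417758 0.075     ]]
trays W [[ 0.65568789 -0.25676563  0.014     ]
 [ 0.66039257 -0.41785476  0.014     ]
 [ 0.55172448 -0.41953778  0.014     ]
 [ 0.54529334 -0.25949699  0.014     ]]
trays R [[ 0.52548646 -0.28944154  0.014     ]
 [ 0.52601552 -0.44964123  0.014     ]
 [ 0.41404632 -0.444711    0.014     ]
 [ 0.41739674 -0.28406932  0.014     ]]
wrench [[ 0.35540713 -0.04866987  0.005     ]
 [ 0.38815357 -0.2163839   0.005     ]] piston [[ 0.67521679 -0.12083483  0.053     ]]
tool axes
 [[ 3.39889981e-01 -9.40465188e-01 -1.76050721e-04]
 [-9.40464674e-01 -3.39889982e-01  9.98687105e-04]
 [-9.99068332e-04 -1.73874257e-04 -9.99999486e-01]]
cam in tool [ 0.00039844 -0.07791199 -0.17072829]
[[ 9.99998610e-01 -9.25652608e-04 -1.38662009e-03]
 [ 1.30233163e-03  9.52976111e-01  3.03042631e-01]
 [ 1.04090362e-03 -3.03044016e-01  9.52975992e-01]]
```

```bash
cat >> h.py <<'E'
def go(pos,yaw):
    s=manip.sense(); Rt=R.from_quat(s['tool_rot']).as_matrix()
    d=Rt.T@(np.array(pos)-s['tcp_pos']); cur=np.degrees(np.arctan2(Rt[1,0],Rt[0,0]))
    # keep joint 6 in range: q6 = q1-yaw
    q6=np.arctan2(pos[1],pos[0])-np.radians(yaw)
    print('t %.1f row [%.4f,%.4f,%.4f,%.2f] dist %.3f rows>=%.1f q6end %.2f curyaw %.2f tcp %s'%(s['t'],*d,-(yaw-cur),np.linalg.norm(d),max(np.linalg.norm(d)/.0417,abs(yaw-cur)/7.16),q6,cur,np.round(s['tcp_pos'],4)))
E
python3 -c "
from h import *
go([.48,-.14,.25],5.9)"
```

```text
t 0.2 row [-0.3299,-0.4037,-0.0457,-76.03] dist 0.523 rows>=12.6 q6end -0.39 curyaw -70.13 tcp [ 0.2124 -0.5874  0.2039]
```

Call:
{"name": "move_arm", "arguments": {"deltas": [[[-0.33,-0.404,-0.046,-76],[-0.33,-0.404,-0.046,-76],[-0.33,-0.404,-0.046,-76],[-0.33,-0.404,-0.046,-76],[-0.33,-0.404,-0.046,-76],[-0.33,-0.404,-0.046,-76],[-0.33,-0.404,-0.046,-76],[-0.33,-0.404,-0.046,-76],[-0.33,-0.404,-0.046,-76],[-0.33,-0.404,-0.046,-76],[-0.33,-0.404,-0.046,-76],[-0.33,-0.404,-0.046,-76],[-0.33,-0.404,-0.046,-76],[-0.33,-0.404,-0.046,-76],[-0.33,-0.404,-0.046,-76],[-0.33,-0.404,-0.046,-76],[-0.33,-0.404,-0.046,-76]]]}}

```text
t: 1.67
tcp_pos: [0.4796, -0.1407, 0.2501]
tool_rot: [0.999, 0.051, -0.0, -0.0]
force: [0.6, 0.5, -0.4]
finger_gap: 1.003
```

```bash
python3 -c "
from h import *
go([.48,-.14,.25],5.9)
s=snap('wrist','w1.png')
print(proj(s,[[.444,-.162,.05],[.573,-.172,.05],[.554,-.05,.05]]))"
```

```text
t 1.7 row [0.0005,-0.0007,0.0001,-0.11] dist 0.001 rows>=0.0 q6end -0.39 curyaw 5.79 tcp [ 0.4796 -0.1407  0.2501]
[[228.83157173 179.12162767]
 [320.42871505 194.97093193]
 [321.84912482 102.01611993]]
```

View pics/w1.png

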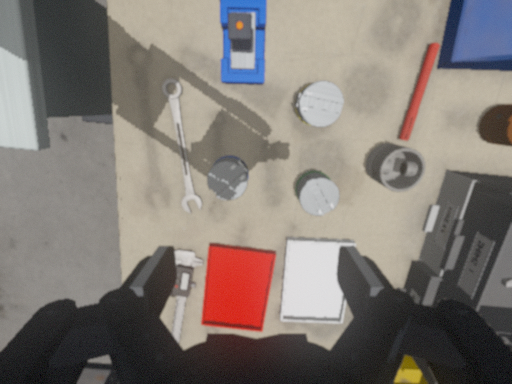

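```bash
python3 - <<'E'
import cv2
a=cv2.imread('pics/w1.png')
f=lambda x,y:cv2.resize(a[y-28:y+28,x-28:x+28],(400,400),interpolation=cv2.INTER_CUBIC)
b=cv2.hconcat([f(229,178),f(320,196)])
import numpy as np
cv2.imwrite('pics/c3.png',cv2.resize(cv2.hconcat([f(229,178),f(320,196),f(321,104)]),(798,266)))
cv2.imwrite('pics/c3b.png',cv2.resize(f(229,178),(500,500)))
E
```

```text
(no output)
```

View pics/c3.png

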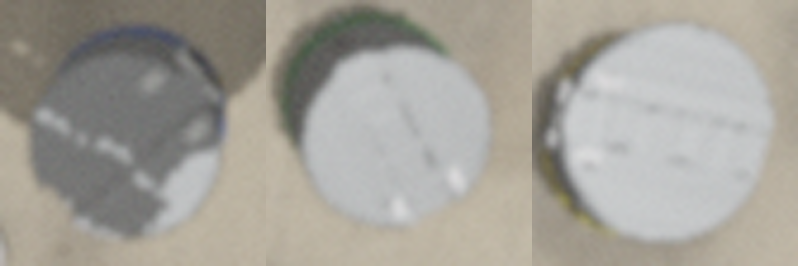

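```bash
python3 -c "
from h import *
go([.444,-.162,.12],-45)"
```

```text
t 1.7 row [-0.0374,0.0176,0.1301,50.76] dist 0.137 rows>=7.1 q6end 0.44 curyaw 5.76 tcp [ 0.4796 -0.1409  0.2501]
```

Call:
{"name": "move_arm", "arguments": {"deltas": [[[-0.037,0.018,0.13,50],[-0.037,0.018,0.13,50],[-0.037,0.018,0.13,50],[-0.037,0.018,0.13,50],[-0.037,0.018,0.13,50],[-0.037,0.018,0.13,50],[-0.037,0.018,0.13,50],[-0.037,0.018,0.13,50],[-0.037,0.018,0.13,50],[-0.037,0.018,0.13,50],[-0.037,0.018,0.13,50]]]}}

```text
t: 2.63
tcp_pos: [0.4444, -0.1628, 0.1203]
tool_rot: [0.927, -0.376, -0.0, -0.0]
force: [0.2, -0.3, 1.0]
finger_gap: 1.005
```

```bash
cat >> h.py <<'E'
def crop(s,x,y,r,fn,k=None):
    a=cv2.copyMakeBorder(s['img'][:,:,::-1],100,100,100,100,cv2.BORDER_CONSTANT)
    a=a[y-r+100:y+r+100,x-r+100:x+r+100]; k=560//(2*r)
    cv2.imwrite('pics/'+fn,cv2.resize(a,None,fx=k,fy=k,interpolation=cv2.INTER_CUBIC)); print('crop origin',x-r,y-r,'scale',k)
E
python3 -c "
from h import *
s=snap('wrist','w2.png')
p=proj(s,[[.444,-.162,.05]])[0];print(p)
crop(s,int(p[0]),int(p[1]),70,'c4.png')"
```

```text
[255.07525138 195.70641237]
crop origin 185 125 scale 4
```

View pics/c4.png

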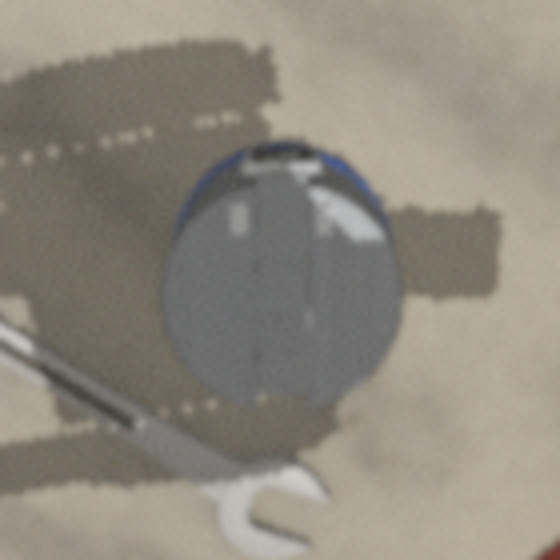

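```bash
python3 -c "
from h import *
s=snap('wrist')
p=unproj(s,[[255.3,197.4]],.05)[0];print(p)
go([p[0],p[1],.024],-44.2)"
```

```text
[ 0.44305429 -0.16316819  0.05      ]
t 2.7 row [-0.0005,0.0015,0.0963,0.00] dist 0.096 rows>=2.3 q6end 0.42 curyaw -44.20 tcp [ 0.4445 -0.1625  0.1203]
```

Call:
{"name": "move_arm", "arguments": {"deltas": [[[0,0.0015,0.03,0],[0,0.0015,0.05,0],[0,0.0015,0.07,0],[0,0.0015,0.085,0],[0,0.0015,0.096,0],[0,0.0015,0.096,0],[0,0.0015,0.096,0]]]}}

```text
t: 3.32
tcp_pos: [0.4432, -0.1633, 0.024]
tool_rot: [0.927, -0.376, -0.001, -0.0]
force: [-0.0, -0.7, 0.1]
finger_gap: 0.996
```

Call:
{"name": "move_arm", "arguments": {"deltas": [[[0,0,0,0],[0,0,0,0],[0,0,0,0],[0,0,0,0],[0,0,0,0],[0,0,0,0],[0,0,0,0],[0,0,0,0],[0,0,0,0],[0,0,0,0]]], "gripper": 0.0, "squeeze": 60}}

```text
t: 4.15
tcp_pos: [0.4432, -0.1633, 0.0239]
tool_rot: [0.927, -0.376, -0.001, -0.0]
force: [-0.6, -0.1, 0.3]
finger_gap: -0.001
```

Call:
{"name": "move_arm", "arguments": {"deltas": [[[0,0,-0.03,0],[0,0,-0.06,0],[0,0,-0.1,0],[0,0,-0.12,0],[0,0,-0.12,0],[0,0,-0.12,0]]]}}

```text
t: 4.65
tcp_pos: [0.444, -0.1639, 0.145]
tool_rot: [0.927, -0.376, 0.001, -0.0]
force: [-0.6, -0.2, -0.6]
finger_gap: -0.003
```

```bash
python3 -c "
from h import *
go([.553,.141,.14],5.9)
s=snap('wrist','w3.png')"
```

```text
t 4.7 row [-0.1341,-0.2947,0.0050,-50.05] dist 0.324 rows>=7.8 q6end 0.15 curyaw -44.15 tcp [ 0.444  -0.1639  0.145 ]
```

View pics/w3.png

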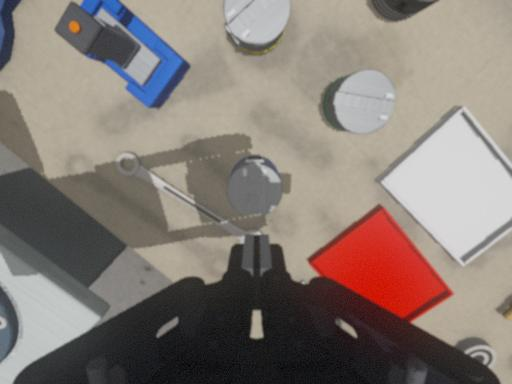

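```bash
python3 -c "
from h import *
s=snap('wrist')
crop(s,256,185,50,'c5.png')
print(unproj(s,[[256,185]],.05), s['origin'],manip.sense()['tcp_pos'])
t=snap('top'); crop(t,290,255,35,'c6.png')
t=snap('scene'); crop(t,326,180,35,'c7.png')"
```

```text
crop origin 206 135 scale 5
[[ 0.44551524 -0.16043322  0.05      ]] [ 0.49780299 -0.10821406  0.31468572] [ 0.44247498 -0.16293309  0.14308482]
crop origin 255 220 scale 8
crop origin 291 145 scale 8
```

View pics/c5.png

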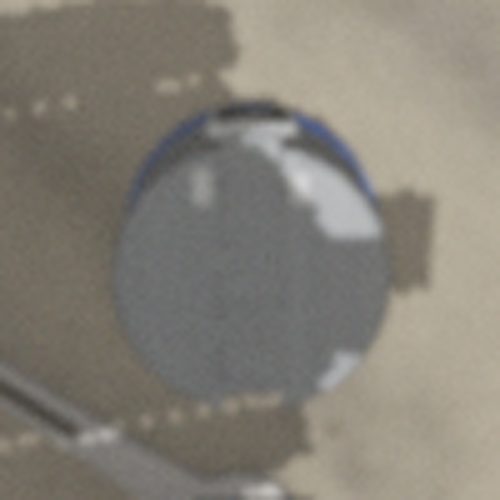

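View pics/c7.png

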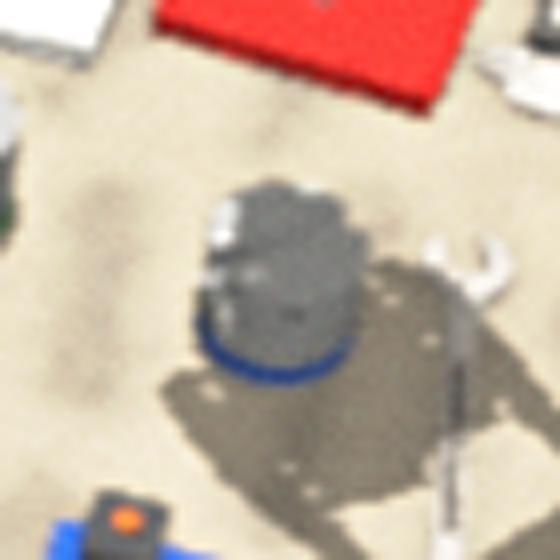

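Call:
{"name": "move_arm", "arguments": {"deltas": [[[0.0,0,0,0],[0,0,0,0],[0,0,0,0],[0,0,0,0],[0,0,0,0],[0,0,0,0],[0,0,0,0],[0,0,0,0]]], "gripper": 1.0}}

```text
t: 5.52
tcp_pos: [0.4423, -0.1629, 0.1426]
tool_rot: [0.927, -0.376, -0.003, -0.001]
force: [-0.4, 0.3, -0.1]
finger_gap: 0.998
```

Call:
{"name": "move_arm", "arguments": {"deltas": [[[0,0,0.03,0],[0,0,0.06,0],[0,0,0.09,0],[0,0,0.11,0],[0,0,0.12,0],[0,0,0.12,0],[0,0,0.12,0]]]}}

```text
t: 6.1
tcp_pos: [0.4416, -0.1624, 0.0222]
tool_rot: [0.927, -0.376, -0.003, -0.001]
force: [-0.3, -1.1, 0.1]
finger_gap: 1.0
```

```bash
python3 -c "
from h import *
s=snap('wrist','w4.png')
t=snap('scene','s4.png'); crop(t,326,180,60,'c7.png'); print(manip.sense()['tcp_pos'])"
```

```text
crop origin 266 120 scale 4
[ 0.44245422 -0.16287625  0.02333635]
```

View pics/w4.png

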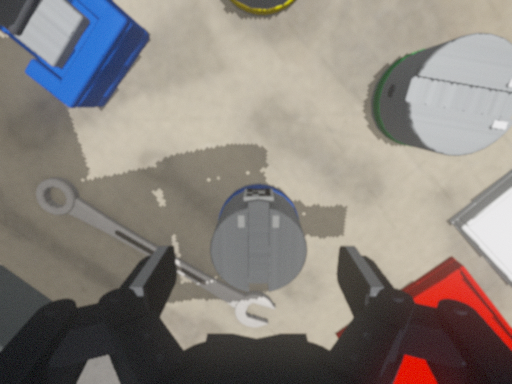

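View pics/c7.png

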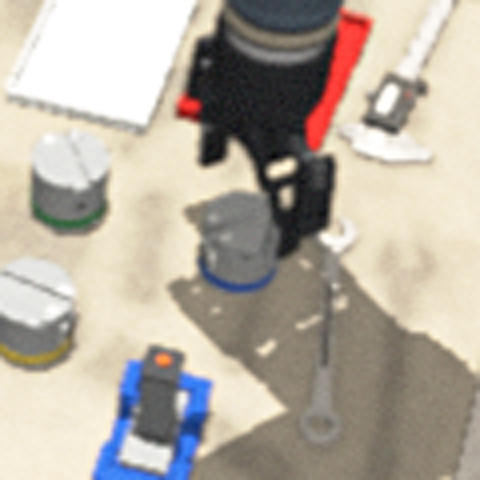

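```bash
python3 - <<'E'
from h import *
m=manip.sense(); Rt=R.from_quat(m['tool_rot']).as_matrix(); tcp=m['tcp_pos']
P=[tcp+Rt@np.array([x,y,z]) for x in(-.05,.05) for y in (-.011,.011) for z in(.0,)]+[[.443,-.163,.05],[.443,-.163,0]]
P2=[tcp+Rt@np.array([x,y,z]) for x in(-.045,.045) for y in (-.011,.011) for z in(-.01,)]
for n in('scene','wrist','top'):
    s=snap(n,'v_%s.png'%n); a=s['img'].copy()
    for p in proj(s,P): cv2.circle(a,tuple(int(v) for v in np.round(p)),1,(255,0,0),-1)
    for p in proj(s,P2): cv2.circle(a,tuple(int(v) for v in np.round(p)),1,(0,255,0),-1)
    c=proj(s,[tcp])[0].astype(int); r=35 if n!='wrist' else 120
    b=a[max(c[1]-r,0):c[1]+r,c[0]-r:c[0]+r,::-1]; cv2.imwrite('pics/v_%s.png'%n,cv2.resize(b,(400,400)))
x=cv2.hconcat([cv2.imread('pics/v_scene.png'),cv2.imread('pics/v_wrist.png')]); cv2.imwrite('pics/v.png',x)
print(m['force'],tcp)
E
```

```text
[ 0.65879381 -0.46025854  0.08787865] [ 0.44245422 -0.16287625  0.02333635]
```

View pics/v.png

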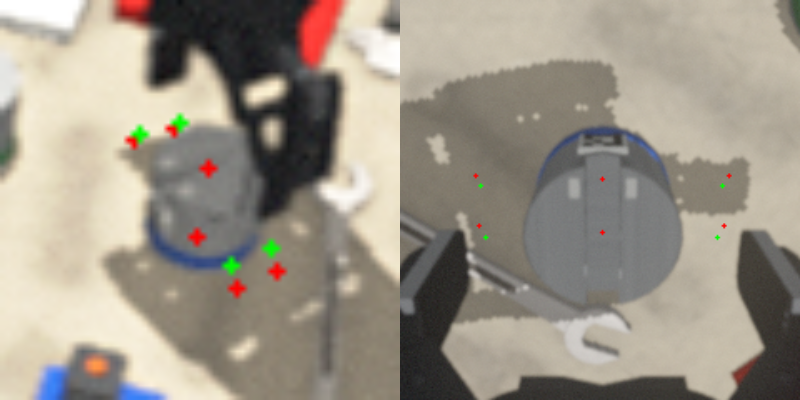

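View pics/v_top.png

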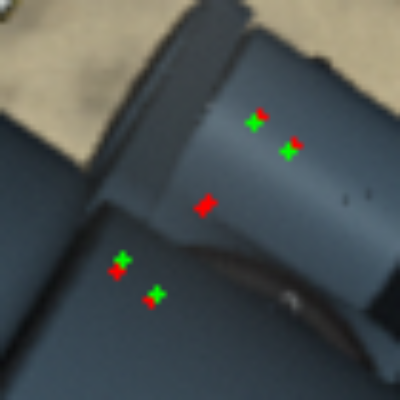

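```bash
python3 - <<'E'
from h import *
m=manip.sense(); Rt=R.from_quat(m['tool_rot']).as_matrix(); tcp=m['tcp_pos']
H={'red z':((255,0,0),[tcp+Rt@np.array([x,y,-.046]) for x in(-.0425,.0425) for y in (-.011,.011)]),
'grn y':((0,255,0),[tcp+Rt@np.array([x,y+.02,-.005]) for x in(-.0425,.0425) for y in (-.011,.011)])}
out=[]
for n in('scene','wrist'):
    s=snap(n); a=cv2.resize(s['img'],None,fx=4,fy=4,interpolation=cv2.INTER_CUBIC)
    for c,P in H.values():
        for p in proj(s,P): cv2.circle(a,tuple(int(v) for v in np.round(p*4+1.5)),3,c,-1)
    c=(proj(s,[tcp+Rt@np.array([0,0,-.03])])[0]*4).astype(int); r=(150 if n=='scene' else 460)
    b=a[max(c[1]-r,0):c[1]+r,c[0]-r:c[0]+r,::-1]; out.append(cv2.resize(b,(400,400)))
cv2.imwrite('pics/v2.png',cv2.hconcat(out))
E
```

```text
(no output)
```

View pics/v2.png

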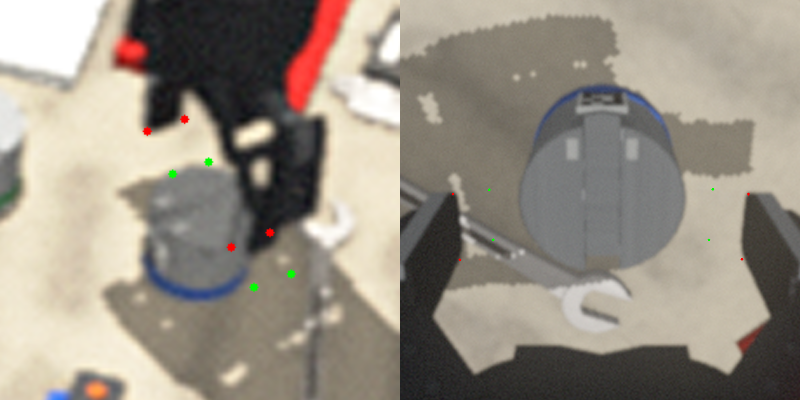

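Call:
{"name": "move_arm", "arguments": {"deltas": [[[0,0,0.01,0],[0,0,0.02,0],[0,0,0.03,0],[0,0,0.04,0],[0,0,0.04,0],[0,0,0.04,0]]]}}

```text
t: 6.95
tcp_pos: [0.4414, -0.1621, -0.0178]
tool_rot: [0.927, -0.376, -0.003, -0.001]
force: [-0.5, 0.1, 0.1]
finger_gap: 0.995
```

```bash
python3 - <<'E'
from h import *
print(manip.sense()['tcp_pos'],manip.sense()['force'])
s=snap('wrist'); t=snap('scene'); 
a=cv2.resize(s['img'][130:,76:436],(400,282))
b=cv2.resize(t['img'][130:230,270:390],(400,333))
cv2.imwrite('pics/v3.png',cv2.vconcat([a,b])[:,:,::-1])
E
```

```text
[ 0.44136765 -0.16214418 -0.01781334] [-0.51679612  0.14912972  0.10420367]
```

View pics/v3.png

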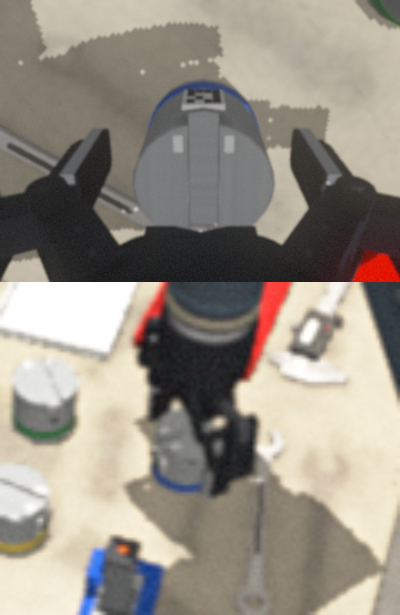

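Now the fingers really straddle the blue coupling (the fingertips sit about 41 mm behind what the reported TCP implies). Close.

Call:
{"name": "move_arm", "arguments": {"deltas": [[[0,0,0,0],[0,0,0,0],[0,0,0,0],[0,0,0,0],[0,0,0,0],[0,0,0,0],[0,0,0,0],[0,0,0,0],[0,0,0,0],[0,0,0,0]]], "gripper": 0.0, "squeeze": 60}}

```text
t: 7.88
tcp_pos: [0.4424, -0.1628, -0.0162]
tool_rot: [0.927, -0.376, -0.001, -0.0]
force: [-0.5, 0.2, 6.0]
finger_gap: 0.64
```

Call:
{"name": "move_arm", "arguments": {"deltas": [[[0,0,-0.02,0],[0,0,-0.05,0],[0,0,-0.08,0],[0,0,-0.11,0],[0,0,-0.11,0],[0,0,-0.11,0]]]}}

```text
t: 8.38
tcp_pos: [0.4434, -0.1634, 0.0948]
tool_rot: [0.927, -0.376, 0.0, -0.0]
force: [-0.8, 0.0, -4.0]
finger_gap: 0.641
```

```bash
python3 -c "
from h import *
go([.553,.141,.09],5.9)
s=snap('wrist','w3.png')"
```

```text
t 8.4 row [-0.1334,-0.2948,0.0049,-50.05] dist 0.324 rows>=7.8 q6end 0.15 curyaw -44.15 tcp [ 0.4434 -0.1634  0.0948]
```

View pics/w3.png

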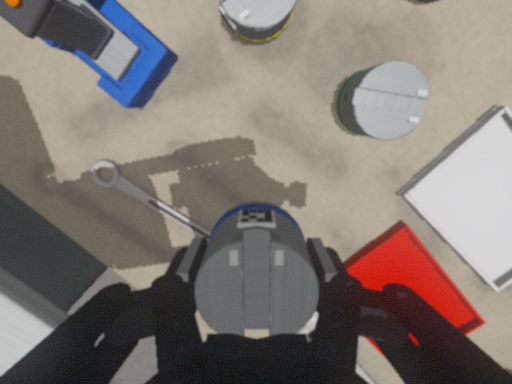

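```bash
python3 -c "
from h import *
go([.553,.04,.16],5.9)
s=snap('top')
print(unproj(s,[[127,171]],.167), unproj(s,[[138,189]],0),unproj(s,[[150,186]],0))"
```

```text
t 8.4 row [-0.0619,-0.2226,-0.0662,-50.05] dist 0.240 rows>=7.0 q6end -0.03 curyaw -44.15 tcp [ 0.4422 -0.1627  0.0936]
[[0.64568703 0.2513195  0.167     ]] [[0.63178757 0.27332407 0.        ]] [[0.64020896 0.23827232 0.        ]]
```

Call:
{"name": "move_arm", "arguments": {"deltas": [[[0,0,-0.03,0],[-0.03,-0.04,-0.06,-10],[-0.04,-0.08,-0.066,-20],[-0.05,-0.12,-0.066,-30],[-0.06,-0.15,-0.066,-37],[-0.062,-0.19,-0.066,-44],[-0.062,-0.223,-0.066,-50],[-0.062,-0.223,-0.066,-50],[-0.062,-0.223,-0.066,-50],[-0.062,-0.223,-0.066,-50],[-0.062,-0.223,-0.066,-50]]]}}

```text
t: 9.4
tcp_pos: [0.5507, 0.0402, 0.1572]
tool_rot: [0.999, 0.049, -0.004, -0.002]
force: [-0.2, 0.3, -3.2]
finger_gap: 0.641
```

```bash
python3 -c "
from h import *
go([.553,.141,.09],5.9)
s=snap('wrist','w5.png'); print(proj(s,[[.553,.141,.008]]))"
```

```text
t 9.4 row [0.0128,-0.0998,0.0676,-0.25] dist 0.121 rows>=2.9 q6end 0.15 curyaw 5.65 tcp [0.5507 0.0402 0.1572]
[[268.48569307  84.84078058]]
```

View pics/w5.png

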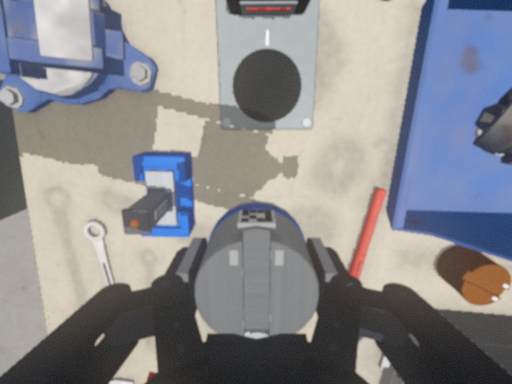

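Call:
{"name": "move_arm", "arguments": {"deltas": [[[0.006,-0.03,0,0],[0.011,-0.065,0.01,0],[0.012,-0.099,0.03,-0.3],[0.012,-0.099,0.07,-0.3],[0.012,-0.099,0.1,-0.3],[0.012,-0.099,0.13,-0.3],[0.012,-0.099,0.15,-0.3],[0.012,-0.099,0.157,-0.3],[0.012,-0.099,0.161,-0.3],[0.012,-0.099,0.164,-0.3],[0.012,-0.099,0.164,-0.3]]]}}

```text
t: 10.37
tcp_pos: [0.5528, 0.1397, -0.0052]
tool_rot: [0.999, 0.051, -0.003, -0.002]
force: [0.4, 0.4, -3.1]
finger_gap: 0.64
```

```bash
python3 -c "
from h import *
go([.552,.140,-.008],5.9); print(manip.sense()['force'])
s=snap('wrist','w6.png')"
```

```text
t 10.4 row [-0.0008,-0.0003,0.0028,-0.03] dist 0.003 rows>=0.1 q6end 0.15 curyaw 5.87 tcp [ 0.5528  0.1397 -0.0052]
[ 0.37329028  0.42506621 -3.10243932]
```

View pics/w6.png

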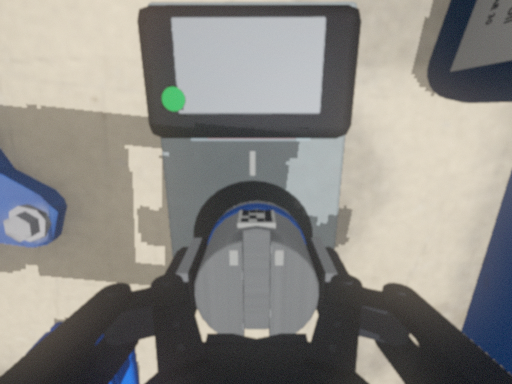

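Call:
{"name": "move_arm", "arguments": {"deltas": [[[-0.001,0,0.001,0],[-0.001,0,0.002,0],[-0.001,0,0.003,0],[-0.001,0,0.003,0],[-0.001,0,0.003,0]]]}}

```text
t: 10.83
tcp_pos: [0.5521, 0.1399, -0.0075]
tool_rot: [0.999, 0.051, -0.003, -0.002]
force: [0.1, 0.6, -2.6]
finger_gap: 0.64
```

Call:
{"name": "move_arm", "arguments": {"deltas": [[[0,0,0,0],[0,0,0,0],[0,0,0,0],[0,0,0,0],[0,0,0,0],[0,0,0,0],[0,0,0,0]]], "gripper": 1.0}}

```text
t: 11.42
tcp_pos: [0.5521, 0.1399, -0.0075]
tool_rot: [0.999, 0.051, -0.003, -0.002]
force: [0.5, -0.1, 0.3]
finger_gap: 0.999
```

Call:
{"name": "move_arm", "arguments": {"deltas": [[[0,0,-0.02,0],[0,0,-0.05,0],[0,0,-0.08,0],[0,0,-0.11,0],[0,0,-0.15,0],[0,0,-0.15,0],[0,0,-0.15,0]]]}}

```text
t: 12.0
tcp_pos: [0.5549, 0.1394, 0.1453]
tool_rot: [0.999, 0.051, 0.001, -0.002]
force: [-0.6, 0.2, -0.2]
finger_gap: 1.002
```

```bash
python3 -c "
from h import *
go([.45,.0125,.16],4.5)
s=snap('wrist','w7.png');print(proj(s,[[.552,.14,.058],[.552,.14,.008]]))"
```

```text
t 12.0 row [-0.1174,0.1154,-0.0154,1.40] dist 0.165 rows>=4.0 q6end -0.05 curyaw 5.90 tcp [0.5549 0.1394 0.1453]
[[252.89625185 189.74983941]
 [253.34135238 177.40468871]]
```

View pics/w7.png

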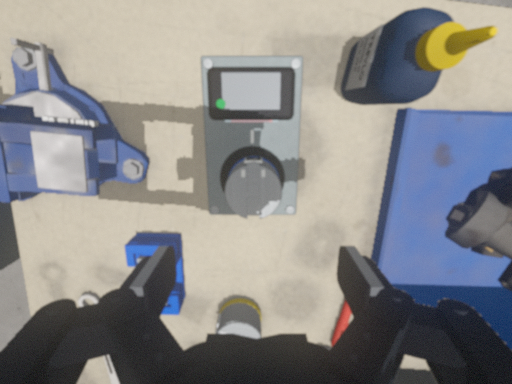

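Call:
{"name": "move_arm", "arguments": {"deltas": [[[-0.03,0.02,-0.015,0.5],[-0.06,0.05,-0.015,1],[-0.09,0.08,-0.015,1.4],[-0.117,0.115,-0.015,1.4],[-0.117,0.115,-0.015,1.4],[-0.117,0.115,-0.015,1.4]]]}}

```text
t: 12.55
tcp_pos: [0.4461, 0.0116, 0.1569]
tool_rot: [0.999, 0.037, -0.004, -0.003]
force: [0.2, -0.2, 0.1]
finger_gap: 1.001
```

```bash
python3 -c "
from h import *
go([.45,.0125,.024],4.5)
s=snap('wrist','w8.png');p=proj(s,[[.45,.0125,.104],[.45,.0125,.03]]);print(p)
crop(s,int(p[1][0]),int(p[1][1]),70,'c8.png')"
```

```text
t 12.6 row [0.0050,0.0001,0.1328,-0.25] dist 0.133 rows>=3.2 q6end -0.05 curyaw 4.25 tcp [0.4461 0.0116 0.1569]
[[261.05269653 201.5199518 ]
 [260.47148416 180.05847494]]
crop origin 190 110 scale 4
```

View pics/c8.png

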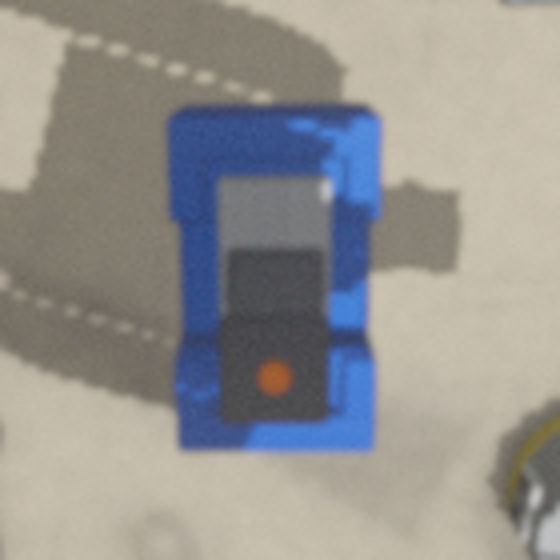

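```bash
python3 -c "
from h import *
s=snap('wrist')
p=unproj(s,[[258.7,203]],.104)[0];print(p)
go([p[0],p[1],.024],4.3)"
```

```text
[0.44990437 0.01171675 0.104     ]
t 12.7 row [0.0016,0.0020,0.1335,0.14] dist 0.133 rows>=3.2 q6end -0.05 curyaw 4.44 tcp [0.4487 0.013  0.1575]
```

Call:
{"name": "move_arm", "arguments": {"deltas": [[[0.001,0.001,0.02,0],[0.001,0.001,0.05,0],[0.001,0.001,0.08,0],[0.001,0.001,0.11,0],[0.001,0.001,0.125,0],[0.001,0.001,0.133,0],[0.001,0.001,0.133,0],[0.001,0.001,0.133,0]]]}}

```text
t: 13.32
tcp_pos: [0.4498, 0.0134, 0.0241]
tool_rot: [0.999, 0.039, -0.002, -0.002]
force: [0.1, -0.2, -0.9]
finger_gap: 1.0
```

Call:
{"name": "move_arm", "arguments": {"deltas": [[[0,0,0,0],[0,0,0,0],[0,0,0,0],[0,0,0,0],[0,0,0,0],[0,0,0,0],[0,0,0,0],[0,0,0,0],[0,0,0,0],[0,0,0,0],[0,0,0,0],[0,0,0,0]]], "gripper": 0.0, "squeeze": 60}}

```text
t: 14.32
tcp_pos: [0.4498, 0.0134, 0.0248]
tool_rot: [0.999, 0.039, -0.002, -0.002]
force: [-0.6, -0.4, 6.7]
finger_gap: 0.249
```

```bash
python3 -c "
from h import *
s=snap('wrist','w9.png'); print(manip.sense()['tcp_pos'],manip.sense()['force'])"
```

```text
[0.44974122 0.01335292 0.02477246] [-1.32084028  0.26584517  6.24204766]
```

View pics/w9.png

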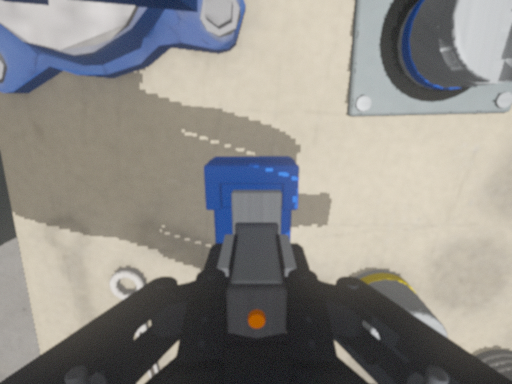

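Call:
{"name": "move_arm", "arguments": {"deltas": [[[0,0,-0.015,0],[0,0,-0.04,0],[0,0,-0.07,0],[0,0,-0.1,0],[0,0,-0.1,0],[0,0,-0.1,0]]]}}

```text
t: 14.87
tcp_pos: [0.4512, 0.0126, 0.1261]
tool_rot: [0.999, 0.039, 0.0, -0.002]
force: [-0.1, 0.5, -2.5]
finger_gap: 0.25
```

```bash
python3 -c "
from h import *
go([.5521,.1412,.09],5.9)"
```

```text
t 14.9 row [0.1106,-0.1201,0.0366,-1.39] dist 0.167 rows>=4.0 q6end 0.15 curyaw 4.51 tcp [0.4512 0.0126 0.1261]
```

Call:
{"name": "move_arm", "arguments": {"deltas": [[[0.025,-0.03,0,-0.4],[0.055,-0.06,0,-0.8],[0.085,-0.09,0,-1.4],[0.1105,-0.12,0,-1.4],[0.1105,-0.12,0.02,-1.4],[0.1105,-0.12,0.036,-1.4],[0.1105,-0.12,0.036,-1.4],[0.1105,-0.12,0.036,-1.4]]]}}

```text
t: 15.53
tcp_pos: [0.5495, 0.141, 0.088]
tool_rot: [0.999, 0.052, -0.003, -0.002]
force: [-0.4, 0.2, -1.4]
finger_gap: 0.25
```

```bash
python3 -c "
from h import *
go([.5521,.1412,.0525],5.9)
s=snap('wrist','w10.png'); t=snap('scene'); crop(t,244,262,56,'c10.png')"
```

```text
t 15.5 row [0.0028,0.0002,0.0355,0.01] dist 0.036 rows>=0.9 q6end 0.15 curyaw 5.91 tcp [0.5495 0.141  0.088 ]
crop origin 188 206 scale 5
```

View pics/w10.png

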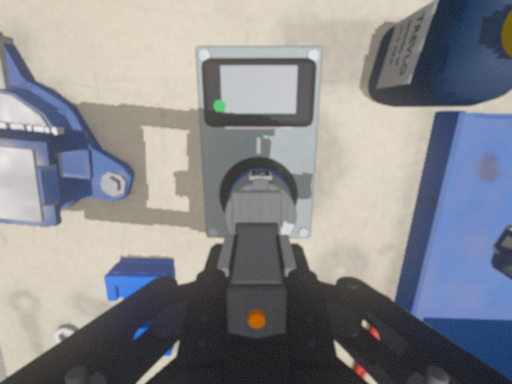

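View pics/c10.png

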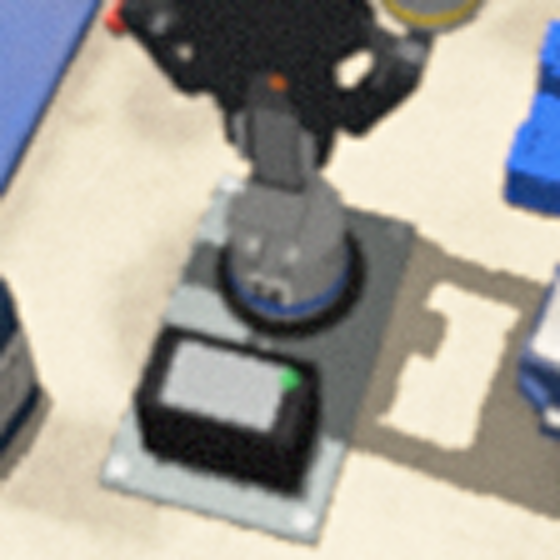

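Call:
{"name": "move_arm", "arguments": {"deltas": [[[0,0,0,0],[0,0,0,0]]]}}

```text
t: 15.8
tcp_pos: [0.5519, 0.1402, 0.0909]
tool_rot: [0.999, 0.051, 0.0, -0.002]
force: [-0.1, -0.9, -1.7]
finger_gap: 0.252
```

```bash
python3 -c "
from h import *
go([.5521,.1412,.0525],5.9)"
```

```text
t 15.8 row [0.0003,-0.0009,0.0384,-0.08] dist 0.038 rows>=0.9 q6end 0.15 curyaw 5.82 tcp [0.5519 0.1402 0.0909]
```

Call:
{"name": "move_arm", "arguments": {"deltas": [[[0,-0.001,0.01,0],[0,-0.001,0.018,0],[0,-0.001,0.023,0],[0,-0.001,0.025,0],[0,-0.001,0.025,0]]]}}

```text
t: 16.22
tcp_pos: [0.5511, 0.1412, 0.0648]
tool_rot: [0.999, 0.051, -0.001, -0.002]
force: [-0.9, 0.1, -2.2]
finger_gap: 0.254
```

Call:
{"name": "move_arm", "arguments": {"deltas": [[[0,0,0.003,0],[0,0,0.006,0],[0,0,0.006,0],[0,0,0.006,0]]]}}

```text
t: 16.55
tcp_pos: [0.551, 0.1413, 0.0587]
tool_rot: [0.999, 0.051, -0.001, -0.002]
force: [-0.6, 0.7, -2.2]
finger_gap: 0.248
```

Call:
{"name": "move_arm", "arguments": {"deltas": [[[0,0,0.002,0],[0,0,0.004,0],[0,0,0.004,0],[0,0,0.004,0]]]}}

```text
t: 16.88
tcp_pos: [0.5514, 0.1413, 0.055]
tool_rot: [0.999, 0.051, -0.001, -0.002]
force: [-0.0, 0.3, 1.3]
finger_gap: 0.253
```

Call:
{"name": "move_arm", "arguments": {"deltas": [[[0,0,0.001,0],[0,0,0.002,0],[0,0,0.0027,0],[0,0,0.0027,0],[0,0,0.0027,0]]]}}

```text
t: 17.3
tcp_pos: [0.5515, 0.1413, 0.0528]
tool_rot: [0.999, 0.051, -0.0, -0.002]
force: [-0.6, -0.9, 4.7]
finger_gap: 0.254
```

```bash
python3 -c "
from h import *
print(manip.sense()['force'],manip.sense()['tcp_pos'])"
```

```text
[-0.59609009 -0.8731673   4.71866835] [0.55151411 0.14125619 0.05280922]
```

Call:
{"name": "move_arm", "arguments": {"deltas": [[[0,0,0.001,0],[0,0,0.002,0],[0,0,0.002,0],[0,0,0.002,0],[0,0,0.002,0],[0,0,0.002,0],[0,0,0.002,0],[0,0,0.002,0]]]}}

```text
t: 17.97
tcp_pos: [0.5515, 0.1413, 0.0528]
tool_rot: [0.999, 0.051, -0.0, -0.002]
force: [-2.8, -0.7, 14.9]
finger_gap: 0.25
```

```bash
python3 -c "
from h import *
print(manip.sense()['force'],manip.sense()['tcp_pos'])
s=snap('wrist','w11.png'); crop(s,257,300,56,'c11.png');t=snap('scene'); crop(t,244,255,40,'c12.png')
a=cv2.resize(cv2.imread('pics/c11.png'),(400,400));b=cv2.resize(cv2.imread('pics/c12.png'),(400,400));cv2.imwrite('pics/v5.png',cv2.hconcat([a,b]))"
```

```text
[-2.84118923 -0.73336125 14.86751559] [0.55153638 0.14127469 0.0527536 ]
crop origin 201 244 scale 5
crop origin 204 215 scale 7
```

View pics/v5.png

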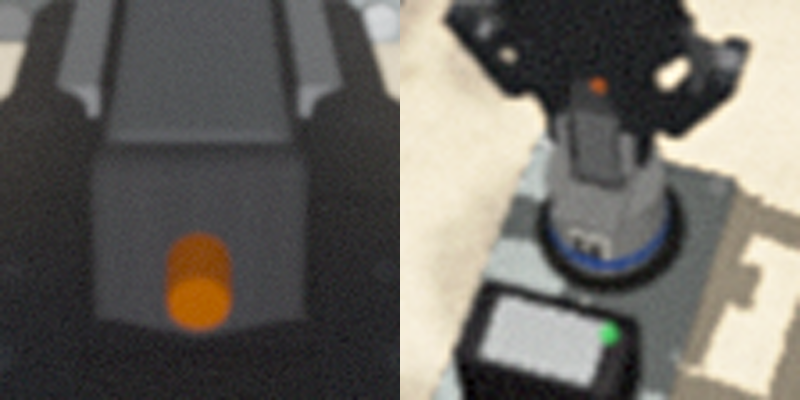

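Call:
{"name": "move_arm", "arguments": {"deltas": [[[0,0,-0.005,0],[0,0,-0.02,0],[0,0,-0.05,0],[0,0,-0.08,0],[0,0,-0.08,0],[0,0,-0.08,0],[0,0,-0.08,0]]]}}

```text
t: 18.65
tcp_pos: [0.5506, 0.1409, 0.1319]
tool_rot: [0.999, 0.051, -0.001, -0.002]
force: [0.1, -0.2, -2.1]
finger_gap: 0.248
```

```bash
python3 -c "
from h import *
go([.4498,.0134,.065],4.45)"
```

```text
t 18.6 row [-0.1131,0.1169,0.0667,1.38] dist 0.176 rows>=4.2 q6end -0.05 curyaw 5.83 tcp [0.5506 0.1409 0.1319]
```

Call:
{"name": "move_arm", "arguments": {"deltas": [[[-0.025,0.025,0,0.4],[-0.05,0.052,0,0.8],[-0.08,0.082,0,1.4],[-0.113,0.117,0,1.4],[-0.113,0.117,0.03,1.4],[-0.113,0.117,0.06,1.4],[-0.113,0.117,0.067,1.4],[-0.113,0.117,0.067,1.4],[-0.113,0.117,0.067,1.4]]]}}

```text
t: 19.4
tcp_pos: [0.4495, 0.0136, 0.064]
tool_rot: [0.999, 0.039, -0.002, -0.002]
force: [0.3, -0.3, -0.6]
finger_gap: 0.251
```

```bash
python3 -c "
from h import *
go([.4498,.0134,.0255],4.45)"
```

```text
t 19.4 row [0.0004,0.0004,0.0385,0.00] dist 0.038 rows>=0.9 q6end -0.05 curyaw 4.45 tcp [0.4495 0.0136 0.064 ]
```

Call:
{"name": "move_arm", "arguments": {"deltas": [[[0,0,0.01,0],[0,0,0.02,0],[0,0,0.03,0],[0,0,0.0375,0],[0,0,0.0385,0],[0,0,0.0385,0],[0,0,0.0385,0]]]}}

```text
t: 19.98
tcp_pos: [0.4502, 0.014, 0.0261]
tool_rot: [0.999, 0.039, -0.001, -0.002]
force: [0.0, 0.1, -1.6]
finger_gap: 0.251
```

Call:
{"name": "move_arm", "arguments": {"deltas": [[[0,0,0,0],[0,0,0,0],[0,0,0,0],[0,0,0,0],[0,0,0,0],[0,0,0,0],[0,0,0,0],[0,0,0,0]]], "gripper": 1.0}}

```text
t: 20.65
tcp_pos: [0.4501, 0.014, 0.0261]
tool_rot: [0.999, 0.039, -0.001, -0.002]
force: [-0.1, -0.6, -0.6]
finger_gap: 1.003
```

Call:
{"name": "move_arm", "arguments": {"deltas": [[[0,0,-0.03,0],[0,0,-0.06,0],[0,0,-0.09,0],[0,0,-0.12,0],[0,0,-0.12,0],[0,0,-0.12,0]]]}}

```text
t: 21.15
tcp_pos: [0.4516, 0.0133, 0.1475]
tool_rot: [0.999, 0.039, 0.001, -0.001]
force: [-0.2, 0.7, -0.7]
finger_gap: 1.001
```

```bash
python3 -c "
from h import *
s=snap('wrist','w12.png')
go([.5521,.1399,.06],5.9)"
```

```text
t 21.2 row [0.1114,-0.1177,0.0866,-1.41] dist 0.184 rows>=4.4 q6end 0.15 curyaw 4.49 tcp [0.4504 0.0135 0.1463]
```

View pics/w12.png

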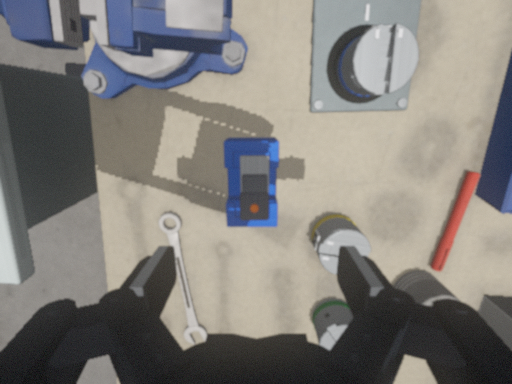

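Call:
{"name": "move_arm", "arguments": {"deltas": [[[0.025,-0.025,0,-0.5],[0.055,-0.058,0,-1],[0.085,-0.09,0.01,-1.4],[0.112,-0.118,0.03,-1.4],[0.112,-0.118,0.06,-1.4],[0.112,-0.118,0.085,-1.4],[0.112,-0.118,0.085,-1.4],[0.112,-0.118,0.085,-1.4],[0.112,-0.118,0.085,-1.4]]]}}

```text
t: 21.95
tcp_pos: [0.5522, 0.1399, 0.0613]
tool_rot: [0.999, 0.051, -0.002, -0.002]
force: [0.2, -0.9, 0.9]
finger_gap: 1.0
```

```bash
python3 -c "
from h import *
go([.5521,.1399,-.0075],5.9)
s=snap('wrist','w13.png')"
```

```text
t 21.9 row [0.0001,0.0002,0.0688,-0.04] dist 0.069 rows>=1.7 q6end 0.15 curyaw 5.86 tcp [0.5522 0.1399 0.0613]
```

View pics/w13.png

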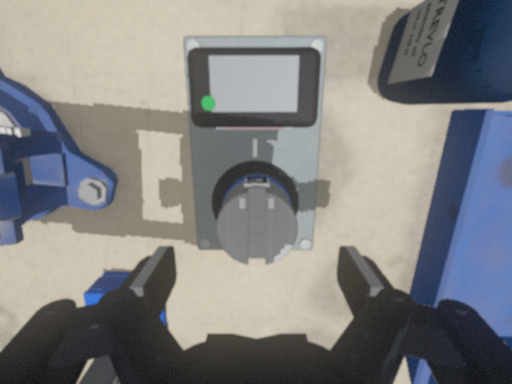

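Call:
{"name": "move_arm", "arguments": {"deltas": [[[0,0,0.02,0],[0,0,0.04,0],[0,0,0.055,0],[0,0,0.065,0],[0,0,0.069,0],[0,0,0.069,0]]]}}

```text
t: 22.5
tcp_pos: [0.5532, 0.1397, -0.0065]
tool_rot: [0.999, 0.051, -0.0, -0.002]
force: [-0.4, 0.1, 0.7]
finger_gap: 1.0
```

Call:
{"name": "move_arm", "arguments": {"deltas": [[[0,0,0,0],[0,0,0,0],[0,0,0,0],[0,0,0,0],[0,0,0,0],[0,0,0,0],[0,0,0,0],[0,0,0,0]]], "gripper": 0.0, "squeeze": 60}}

```text
t: 23.17
tcp_pos: [0.5537, 0.1397, -0.005]
tool_rot: [0.999, 0.051, 0.0, -0.002]
force: [-1.5, -1.5, 6.3]
finger_gap: 0.639
```

Call:
{"name": "move_arm", "arguments": {"deltas": [[[0,0,-0.02,0],[0,0,-0.05,0],[0,0,-0.09,0],[0,0,-0.13,0],[0,0,-0.16,0],[0,0,-0.16,0],[0,0,-0.16,0]]]}}

```text
t: 23.75
tcp_pos: [0.5546, 0.1393, 0.1569]
tool_rot: [0.999, 0.051, 0.003, -0.002]
force: [-1.3, 0.7, -4.1]
finger_gap: 0.64
```

```bash
python3 -c "
from h import *
go([.603,-.302,.09],0)"
```

```text
t 23.8 row [0.0029,0.4441,0.0655,5.83] dist 0.449 rows>=10.8 q6end -0.46 curyaw 5.83 tcp [0.5546 0.1393 0.1569]
```

Call:
{"name": "move_arm", "arguments": {"deltas": [[[0,0.03,0,0],[0,0.07,0,1],[0,0.11,0,2],[0,0.15,0,3],[0,0.19,0,4],[0,0.23,0,5],[0.002,0.27,0,5.8],[0.003,0.31,0,5.8],[0.003,0.35,0,5.8],[0.003,0.39,0,5.8],[0.003,0.43,0.01,5.8],[0.003,0.444,0.04,5.8],[0.003,0.444,0.065,5.8],[0.003,0.444,0.065,5.8],[0.003,0.444,0.065,5.8],[0.003,0.444,0.065,5.8]]]}}

```text
t: 25.08
tcp_pos: [0.6027, -0.3008, 0.0898]
tool_rot: [1.0, 0.001, 0.002, -0.003]
force: [0.0, -0.3, -3.2]
finger_gap: 0.632
```

```bash
python3 -c "
from h import *
go([.603,-.302,-.0085],0)
s=snap('wrist','w14.png')"
```

```text
t 25.1 row [-0.0001,0.0017,0.0983,0.07] dist 0.098 rows>=2.4 q6end -0.46 curyaw 0.07 tcp [ 0.6027 -0.3008  0.0898]
```

View pics/w14.png

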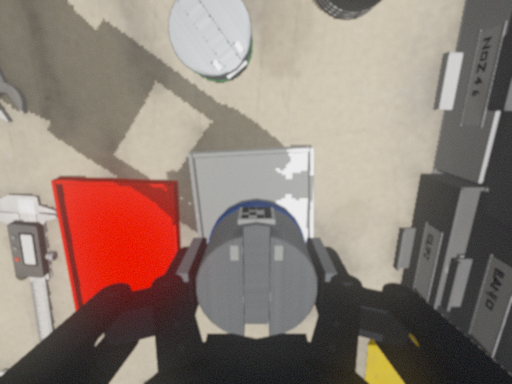

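Call:
{"name": "move_arm", "arguments": {"deltas": [[[0,0.001,0.02,0],[0,0.001,0.045,0],[0,0.001,0.07,0],[0,0.001,0.085,0],[0,0.001,0.092,0],[0,0.001,0.096,0],[0,0.001,0.0975,0],[0,0.001,0.0975,0]]]}}

```text
t: 25.8
tcp_pos: [0.6053, -0.3023, -0.0049]
tool_rot: [1.0, 0.001, 0.004, -0.001]
force: [0.2, -0.2, -2.2]
finger_gap: 0.641
```

Call:
{"name": "move_arm", "arguments": {"deltas": [[[0,0,0,0],[0,0,0,0],[0,0,0,0],[0,0,0,0],[0,0,0,0],[0,0,0,0],[0,0,0,0],[0,0,0,0]]], "gripper": 1.0}}

```text
t: 26.47
tcp_pos: [0.6053, -0.3023, -0.0049]
tool_rot: [1.0, 0.001, 0.004, -0.001]
force: [0.2, 0.2, -0.5]
finger_gap: 1.0
```

Call:
{"name": "move_arm", "arguments": {"deltas": [[[0,0,-0.02,0],[0,0,-0.05,0],[0,0,-0.09,0],[0,0,-0.13,0],[0,0,-0.15,0],[0,0,-0.15,0],[0,0,-0.15,0]]]}}

```text
t: 27.05
tcp_pos: [0.6049, -0.3031, 0.1469]
tool_rot: [1.0, 0.001, 0.005, 0.0]
force: [0.3, 0.9, -1.2]
finger_gap: 0.999
```

```bash
python3 -c "
from h import *
go([.56,-.19,.12],0)
s=snap('wrist','w15.png'); print(proj(s,[.573,-.172,.05]))"
```

```text
t 27.1 row [-0.0449,-0.1132,0.0264,0.13] dist 0.125 rows>=3.0 q6end -0.33 curyaw 0.13 tcp [ 0.6049 -0.3031  0.1469]
[[217.61792918  40.60419278]]
```

View pics/w15.png

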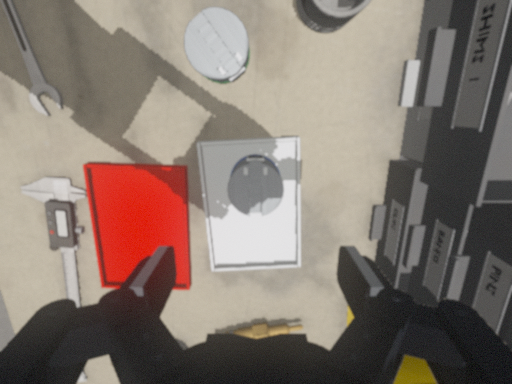

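```bash
python3 -c "
from h import *
go([.573,-.172,.10],-150)"
```

```text
t 27.1 row [-0.0308,-0.1302,0.0449,150.13] dist 0.141 rows>=21.0 q6end 2.33 curyaw 0.13 tcp [ 0.6037 -0.3023  0.1449]
```

Call:
{"name": "move_arm", "arguments": {"deltas": [[[0,-0.02,0,7],[0,-0.05,0,14],[-0.01,-0.08,0,21],[-0.02,-0.11,0,28],[-0.031,-0.13,0,35],[-0.031,-0.13,0,42],[-0.031,-0.13,0,49],[-0.031,-0.13,0,56],[-0.031,-0.13,0,63],[-0.031,-0.13,0,70],[-0.031,-0.13,0,77],[-0.031,-0.13,0,84],[-0.031,-0.13,0,91],[-0.031,-0.13,0,98],[-0.031,-0.13,0,105],[-0.031,-0.13,0,112],[-0.031,-0.13,0,119],[-0.031,-0.13,0.01,126],[-0.031,-0.13,0.03,133],[-0.031,-0.13,0.045,140]]]}}

```text
t: 28.77
tcp_pos: [0.571, -0.1714, 0.097]
tool_rot: [-0.34, 0.94, 0.001, 0.002]
force: [0.4, -0.8, 0.0]
finger_gap: 0.997
```

```bash
python3 -c "
from h import *
s=snap('wrist','w16.png'); p=proj(s,[.573,-.172,.05])[0];print(p);crop(s,int(p[0]),int(p[1]),70,'c16.png'); go([.573,-.172,.10],-150)"
```

```text
[255.63168213 202.80451787]
crop origin 185 132 scale 4
t 28.8 row [-0.0021,-0.0039,-0.0060,9.55] dist 0.007 rows>=1.3 q6end 2.33 curyaw -140.45 tcp [ 0.5689 -0.1703  0.094 ]
```

View pics/c16.png

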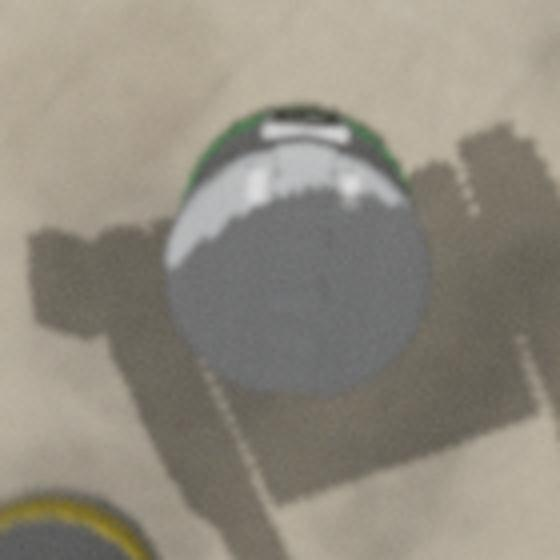

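```bash
python3 -c "
from h import *
s=snap('wrist'); p=unproj(s,[[259.5,199]],.05)[0];print(p); go([p[0],p[1],-.0165],-145.7)"
```

```text
[ 0.57090243 -0.17622013  0.05      ]
t 28.9 row [0.0027,-0.0063,0.1118,5.83] dist 0.112 rows>=2.7 q6end 2.24 curyaw -139.87 tcp [ 0.5691 -0.1704  0.0953]
```

Call:
{"name": "move_arm", "arguments": {"deltas": [[[0.001,-0.004,0.01,5.8],[0.001,-0.004,0.01,5.8],[0.001,-0.004,0.01,5.8],[0.001,-0.004,0.01,5.8]]]}}

```text
t: 29.2
tcp_pos: [0.5709, -0.174, 0.0855]
tool_rot: [-0.297, 0.955, 0.004, 0.0]
force: [-0.2, 0.5, 0.7]
finger_gap: 1.0
```

```bash
python3 -c "
from h import *
s=snap('wrist','w16.png'); p=proj(s,[.572,-.174,.05])[0];print(p);crop(s,int(p[0]),int(p[1]),70,'c16.png'); go([.572,-.174,-.0165],-145.7)"
```

```text
[255.70010028 208.71019602]
crop origin 185 138 scale 4
t 29.2 row [-0.0004,-0.0010,0.1024,0.18] dist 0.102 rows>=2.5 q6end 2.25 curyaw -145.52 tcp [ 0.5712 -0.1741  0.0859]
```

View pics/c16.png

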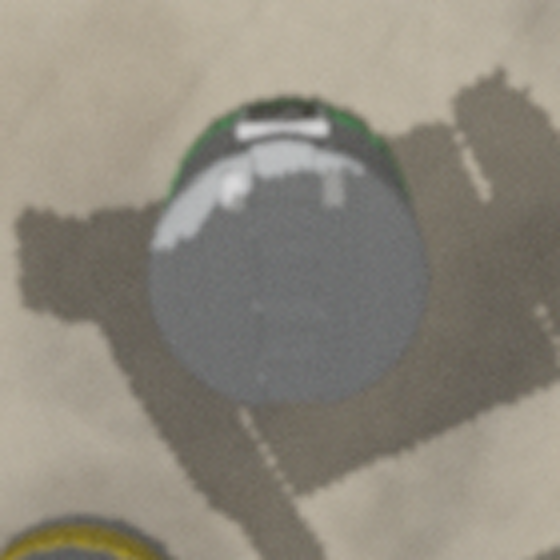

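```bash
python3 -c "
from h import *
s=snap('wrist'); p=unproj(s,[[257.1,206]],.05)[0];print(p); go([p[0],p[1],-.0165],-143.3)"
```

```text
[ 0.57258268 -0.17650887  0.05      ]
t 29.3 row [0.0006,-0.0032,0.1026,-2.25] dist 0.103 rows>=2.5 q6end 2.20 curyaw -145.55 tcp [ 0.5713 -0.1742  0.0861]
```

Call:
{"name": "move_arm", "arguments": {"deltas": [[[0,-0.003,0.02,-2],[0,-0.003,0.045,-2],[0,-0.003,0.07,-2],[0,-0.003,0.09,-2],[0,-0.003,0.1,-2],[0,-0.003,0.102,-2],[0,-0.003,0.102,-2]]]}}

```text
t: 29.88
tcp_pos: [0.5731, -0.176, -0.0159]
tool_rot: [-0.313, 0.95, 0.003, 0.001]
force: [0.3, 0.2, -0.9]
finger_gap: 1.004
```

Call:
{"name": "move_arm", "arguments": {"deltas": [[[0,0,0,0],[0,0,0,0],[0,0,0,0],[0,0,0,0],[0,0,0,0],[0,0,0,0],[0,0,0,0],[0,0,0,0]]], "gripper": 0.0, "squeeze": 60}}

```text
t: 30.55
tcp_pos: [0.5743, -0.1766, -0.0141]
tool_rot: [-0.313, 0.95, 0.002, 0.002]
force: [-0.6, 0.9, 6.1]
finger_gap: 0.641
```

Call:
{"name": "move_arm", "arguments": {"deltas": [[[0,0,-0.02,0],[0,0,-0.05,0],[0,0,-0.09,0],[0,0,-0.13,0],[0,0,-0.17,0],[0,0,-0.17,0],[0,0,-0.17,0]]]}}

```text
t: 31.13
tcp_pos: [0.5755, -0.1782, 0.159]
tool_rot: [-0.313, 0.95, -0.0, 0.004]
force: [-0.1, 0.0, -4.3]
finger_gap: 0.642
```

```bash
python3 -c "
from h import *
go([.5521,.1399,.155],5.9);s=snap('wrist','w17.png')"
```

```text
t 31.1 row [-0.1705,0.2695,0.0044,-149.38] dist 0.319 rows>=20.9 q6end 0.15 curyaw -143.48 tcp [ 0.5755 -0.1782  0.159 ]
```

View pics/w17.png

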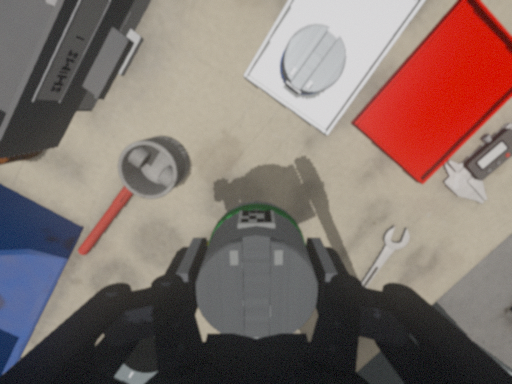

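Call:
{"name": "move_arm", "arguments": {"deltas": [[[0,0,0,-7],[0,0,0,-14],[-0.01,0.02,0,-21],[-0.02,0.04,0,-28],[-0.03,0.06,0,-35],[-0.04,0.08,0,-42],[-0.05,0.1,0,-49],[-0.065,0.12,0,-56],[-0.08,0.14,0,-63],[-0.095,0.16,0,-70],[-0.11,0.18,0,-77],[-0.125,0.2,0,-84],[-0.14,0.22,0,-91],[-0.155,0.245,0,-98],[-0.17,0.27,0,-105],[-0.1705,0.27,0,-112],[-0.1705,0.27,0,-119],[-0.1705,0.27,0,-126],[-0.1705,0.27,0,-133],[-0.1705,0.27,0,-140]]]}}

```text
t: 32.85
tcp_pos: [0.5474, 0.1413, 0.1549]
tool_rot: [1.0, -0.027, -0.002, -0.002]
force: [1.1, 0.2, -2.7]
finger_gap: 0.647
```

```bash
python3 -c "
from h import *
go([.5521,.1399,.03],5.9)"
```

```text
t 32.9 row [0.0053,0.0017,0.1249,-9.02] dist 0.125 rows>=3.0 q6end 0.15 curyaw -3.12 tcp [0.5474 0.1413 0.1549]
```

Call:
{"name": "move_arm", "arguments": {"deltas": [[[0.005,0.001,0.02,-7],[0.005,0.001,0.05,-9],[0.005,0.001,0.08,-9],[0.005,0.001,0.11,-9],[0.005,0.001,0.125,-9],[0.005,0.001,0.125,-9],[0.005,0.001,0.125,-9]]]}}

```text
t: 33.43
tcp_pos: [0.5493, 0.1404, 0.0273]
tool_rot: [0.999, 0.051, -0.005, -0.002]
force: [1.5, -0.2, -2.7]
finger_gap: 0.64
```

```bash
python3 -c "
from h import *
go([.5521,.1399,-.0055],5.9);s=snap('wrist','w18.png')"
```

```text
t 33.4 row [0.0031,0.0010,0.0328,-0.02] dist 0.033 rows>=0.8 q6end 0.15 curyaw 5.88 tcp [0.5493 0.1404 0.0273]
```

View pics/w18.png

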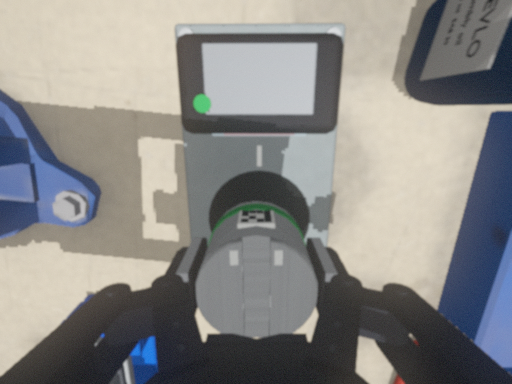

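Call:
{"name": "move_arm", "arguments": {"deltas": [[[0.002,0.001,0.01,0],[0.002,0.001,0.02,0],[0.002,0.001,0.027,0],[0.002,0.001,0.031,0],[0.002,0.001,0.033,0],[0.002,0.001,0.033,0],[0.002,0.001,0.033,0]]]}}

```text
t: 34.07
tcp_pos: [0.5529, 0.1399, -0.0041]
tool_rot: [0.999, 0.051, -0.003, -0.002]
force: [0.2, -0.1, -3.6]
finger_gap: 0.64
```

```bash
python3 -c "
from h import *
go([.5521,.1399,-.006],5.9);print(manip.sense()['force'])"
```

```text
t 34.1 row [-0.0007,-0.0001,0.0019,-0.02] dist 0.002 rows>=0.0 q6end 0.15 curyaw 5.88 tcp [ 0.5529  0.1399 -0.0041]
[ 0.19167588 -0.11448556 -3.56290125]
```

Call:
{"name": "move_arm", "arguments": {"deltas": [[[-0.0005,0,0.001,0],[-0.0005,0,0.002,0],[-0.0005,0,0.002,0],[-0.0005,0,0.002,0]]]}}

```text
t: 34.4
tcp_pos: [0.5526, 0.1399, -0.0058]
tool_rot: [0.999, 0.051, -0.003, -0.002]
force: [0.4, 0.4, -1.7]
finger_gap: 0.639
```

Call:
{"name": "move_arm", "arguments": {"deltas": [[[0,0,0,0],[0,0,0,0],[0,0,0,0],[0,0,0,0],[0,0,0,0],[0,0,0,0],[0,0,0,0],[0,0,0,0]]], "gripper": 1.0}}

```text
t: 35.07
tcp_pos: [0.5526, 0.1399, -0.0058]
tool_rot: [0.999, 0.051, -0.003, -0.002]
force: [-0.5, 0.3, 0.3]
finger_gap: 1.002
```

Call:
{"name": "move_arm", "arguments": {"deltas": [[[0,0,-0.02,0],[0,0,-0.05,0],[0,0,-0.09,0],[0,0,-0.13,0],[0,0,-0.16,0],[0,0,-0.16,0],[0,0,-0.16,0],[0,0,-0.16,0]]]}}

```text
t: 35.73
tcp_pos: [0.5526, 0.1392, 0.1537]
tool_rot: [0.999, 0.051, -0.004, -0.002]
force: [1.2, -0.7, -0.2]
finger_gap: 1.004
```

```bash
python3 -c "
from h import *
go([.45,.0134,.155],4.45);s=snap('wrist','w19.png');p=proj(s,[[.552,.14,.058]])[0];print(p);crop(s,int(p[0]),int(p[1]),56,'c19.png')"
```

```text
t 35.7 row [-0.1150,0.1146,-0.0011,1.44] dist 0.162 rows>=3.9 q6end -0.05 curyaw 5.89 tcp [0.5526 0.1392 0.1537]
[256.07732979 187.43027898]
crop origin 200 131 scale 5
```

View pics/c19.png

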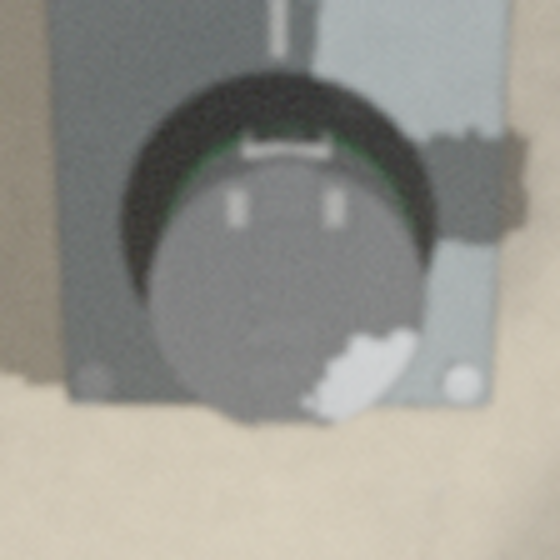

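Green stands centred with plate and ticks facing the scanner (plate at crop (288,147), aligned with the station mark at (277,30)). Now the probe.

Call:
{"name": "move_arm", "arguments": {"deltas": [[[-0.03,0.03,0,0.5],[-0.06,0.06,0,1],[-0.09,0.09,0,1.4],[-0.115,0.1145,0,1.4],[-0.115,0.1145,0,1.4],[-0.115,0.1145,0,1.4],[-0.115,0.1145,0,1.4]]]}}

```text
t: 36.37
tcp_pos: [0.4493, 0.0134, 0.1523]
tool_rot: [0.999, 0.039, -0.005, -0.003]
force: [0.6, -0.2, -0.1]
finger_gap: 1.0
```

```bash
python3 -c "
from h import *
s=snap('wrist');p=proj(s,[.45,.0125,.104])[0];crop(s,int(p[0]),int(p[1]),56,'c20.png');print(p)
go([.4501,.0134,.0245],4.45)"
```

```text
crop origin 201 149 scale 5
[257.28354252 205.00873271]
t 36.4 row [0.0014,0.0010,0.1280,0.04] dist 0.128 rows>=3.1 q6end -0.05 curyaw 4.49 tcp [0.4499 0.0137 0.1525]
```

View pics/c20.png

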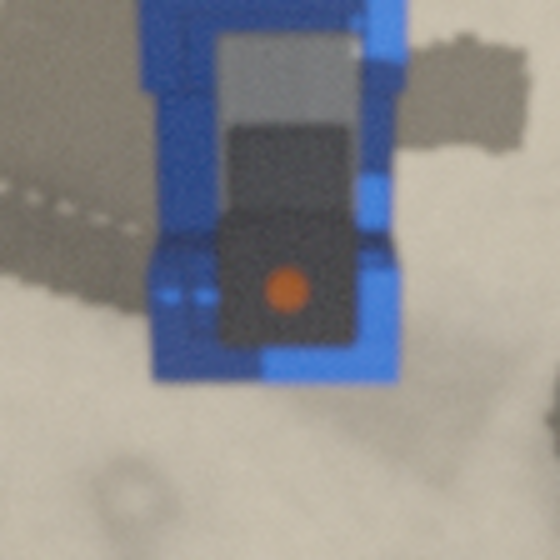

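Call:
{"name": "move_arm", "arguments": {"deltas": [[[0.001,0.001,0.02,0],[0.001,0.001,0.05,0],[0.001,0.001,0.08,0],[0.001,0.001,0.105,0],[0.001,0.001,0.12,0],[0.001,0.001,0.128,0],[0.001,0.001,0.128,0],[0.001,0.001,0.128,0]]]}}

```text
t: 37.08
tcp_pos: [0.4502, 0.014, 0.0242]
tool_rot: [0.999, 0.04, -0.005, -0.002]
force: [-0.3, -0.4, 0.6]
finger_gap: 0.998
```

Call:
{"name": "move_arm", "arguments": {"deltas": [[[0,0,0,0],[0,0,0,0],[0,0,0,0],[0,0,0,0],[0,0,0,0],[0,0,0,0],[0,0,0,0],[0,0,0,0],[0,0,0,0],[0,0,0,0],[0,0,0,0],[0,0,0,0]]], "gripper": 0.0, "squeeze": 60}}

```text
t: 38.08
tcp_pos: [0.4503, 0.0139, 0.0248]
tool_rot: [0.999, 0.04, -0.005, -0.002]
force: [-0.2, 0.1, 5.6]
finger_gap: 0.252
```

Call:
{"name": "move_arm", "arguments": {"deltas": [[[0,0,-0.015,0],[0,0,-0.04,0],[0,0,-0.07,0],[0,0,-0.1,0],[0,0,-0.1,0],[0,0,-0.1,0],[0,0,-0.1,0]]]}}

```text
t: 38.67
tcp_pos: [0.4505, 0.0136, 0.1243]
tool_rot: [0.999, 0.04, -0.005, -0.003]
force: [0.6, 0.1, -2.6]
finger_gap: 0.253
```

```bash
python3 -c "
from h import *
go([.5526,.1412,.09],5.9)"
```

```text
t 38.7 row [0.1123,-0.1189,0.0338,-1.34] dist 0.167 rows>=4.0 q6end 0.15 curyaw 4.56 tcp [0.4505 0.0136 0.1243]
```

Call:
{"name": "move_arm", "arguments": {"deltas": [[[0.025,-0.03,0,-0.4],[0.055,-0.06,0,-0.8],[0.085,-0.09,0,-1.3],[0.112,-0.119,0,-1.3],[0.112,-0.119,0.02,-1.3],[0.112,-0.119,0.034,-1.3],[0.112,-0.119,0.034,-1.3],[0.112,-0.119,0.034,-1.3],[0.112,-0.119,0.034,-1.3],[0.112,-0.119,0.034,-1.3]]]}}

```text
t: 39.5
tcp_pos: [0.5524, 0.1408, 0.09]
tool_rot: [0.999, 0.051, -0.005, -0.003]
force: [-0.6, 0.7, -1.3]
finger_gap: 0.249
```

```bash
python3 -c "
from h import *
go([.5526,.1412,.065],5.9)"
```

```text
t 39.5 row [0.0005,-0.0002,0.0250,-0.09] dist 0.025 rows>=0.6 q6end 0.15 curyaw 5.81 tcp [0.5524 0.1408 0.09  ]
```

Call:
{"name": "move_arm", "arguments": {"deltas": [[[0,0,0.01,0],[0,0,0.018,0],[0,0,0.023,0],[0,0,0.025,0],[0,0,0.025,0]]]}}

```text
t: 39.92
tcp_pos: [0.5515, 0.1408, 0.0642]
tool_rot: [0.999, 0.051, -0.006, -0.003]
force: [-0.0, 0.2, -2.1]
finger_gap: 0.25
```

Call:
{"name": "move_arm", "arguments": {"deltas": [[[0,0,0.003,0],[0,0,0.006,0],[0,0,0.006,0],[0,0,0.006,0]]]}}

```text
t: 40.25
tcp_pos: [0.5521, 0.1409, 0.0586]
tool_rot: [0.999, 0.051, -0.005, -0.003]
force: [0.9, -0.5, 2.8]
finger_gap: 0.245
```

Call:
{"name": "move_arm", "arguments": {"deltas": [[[0,0,0.002,0],[0,0,0.004,0],[0,0,0.004,0],[0,0,0.004,0]]]}}

```text
t: 40.58
tcp_pos: [0.5521, 0.1409, 0.0548]
tool_rot: [0.999, 0.051, -0.005, -0.003]
force: [-0.3, -0.6, 3.6]
finger_gap: 0.252
```

Call:
{"name": "move_arm", "arguments": {"deltas": [[[0,0,0.001,0],[0,0,0.0025,0],[0,0,0.0025,0],[0,0,0.0025,0]]]}}

```text
t: 40.92
tcp_pos: [0.5521, 0.1409, 0.0529]
tool_rot: [0.999, 0.051, -0.005, -0.003]
force: [-0.5, -0.4, 7.7]
finger_gap: 0.252
```

Call:
{"name": "move_arm", "arguments": {"deltas": [[[0,0,0.001,0],[0,0,0.0025,0],[0,0,0.0025,0],[0,0,0.0025,0],[0,0,0.0025,0],[0,0,0.0025,0],[0,0,0.0025,0],[0,0,0.0025,0],[0,0,0.0025,0],[0,0,0.0025,0]]]}}

```text
t: 41.75
tcp_pos: [0.5522, 0.1409, 0.0528]
tool_rot: [0.999, 0.051, -0.005, -0.002]
force: [-4.8, 0.0, 20.4]
finger_gap: 0.246
```

```bash
python3 -c "
from h import *
print(manip.sense()['force'],manip.sense()['tcp_pos'])
s=snap('wrist','w11.png'); crop(s,257,300,56,'c11.png');t=snap('scene'); crop(t,244,255,40,'c12.png')
a=cv2.resize(cv2.imread('pics/c11.png'),(400,400));b=cv2.resize(cv2.imread('pics/c12.png'),(400,400));cv2.imwrite('pics/v6.png',cv2.hconcat([a,b]))"
```

```text
[-4.78631330e+00  1.42521350e-03  2.03797295e+01] [0.55217434 0.14091269 0.05281806]
crop origin 201 244 scale 5
crop origin 204 215 scale 7
```

View pics/v6.png

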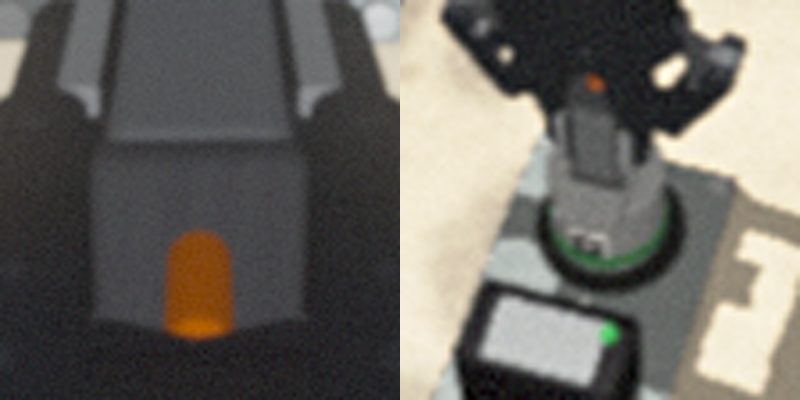

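Call:
{"name": "move_arm", "arguments": {"deltas": [[[0,0,-0.005,0],[0,0,-0.02,0],[0,0,-0.05,0],[0,0,-0.08,0],[0,0,-0.08,0],[0,0,-0.08,0],[0,0,-0.08,0],[0,0,-0.08,0]]]}}

```text
t: 42.52
tcp_pos: [0.5513, 0.1405, 0.1309]
tool_rot: [0.999, 0.051, -0.007, -0.002]
force: [0.0, -0.3, -2.1]
finger_gap: 0.251
```

```bash
python3 -c "
from h import *
go([.4502,.0137,.065],4.45)"
```

```text
t 42.5 row [-0.1126,0.1162,0.0668,1.37] dist 0.175 rows>=4.2 q6end -0.05 curyaw 5.82 tcp [0.5513 0.1405 0.1309]
```

Call:
{"name": "move_arm", "arguments": {"deltas": [[[-0.025,0.025,0,0.4],[-0.05,0.052,0,0.8],[-0.08,0.082,0,1.4],[-0.113,0.116,0,1.4],[-0.113,0.116,0.03,1.4],[-0.113,0.116,0.06,1.4],[-0.113,0.116,0.067,1.4],[-0.113,0.116,0.067,1.4],[-0.113,0.116,0.067,1.4],[-0.113,0.116,0.067,1.4]]]}}

```text
t: 43.35
tcp_pos: [0.4507, 0.0141, 0.0653]
tool_rot: [0.999, 0.039, -0.006, -0.002]
force: [0.0, 0.9, -1.2]
finger_gap: 0.252
```

```bash
python3 -c "
from h import *
go([.4502,.0137,.0255],4.45)"
```

```text
t 43.4 row [-0.0001,0.0006,0.0398,0.03] dist 0.040 rows>=1.0 q6end -0.05 curyaw 4.48 tcp [0.4507 0.0141 0.0653]
```

Call:
{"name": "move_arm", "arguments": {"deltas": [[[0,0,0.01,0],[0,0,0.02,0],[0,0,0.03,0],[0,0,0.0385,0],[0,0,0.04,0],[0,0,0.04,0],[0,0,0.04,0]]]}}

```text
t: 43.93
tcp_pos: [0.4517, 0.0144, 0.0288]
tool_rot: [0.999, 0.04, -0.004, -0.002]
force: [-5.0, 0.1, 26.2]
finger_gap: 0.254
```

Call:
{"name": "move_arm", "arguments": {"deltas": [[[0,0,0,0],[0,0,0,0],[0,0,0,0],[0,0,0,0],[0,0,0,0],[0,0,0,0],[0,0,0,0],[0,0,0,0]]], "gripper": 1.0}}

```text
t: 44.6
tcp_pos: [0.4516, 0.0144, 0.0285]
tool_rot: [0.999, 0.04, -0.004, -0.002]
force: [0.4, 0.1, 0.3]
finger_gap: 0.998
```

Call:
{"name": "move_arm", "arguments": {"deltas": [[[0,0,-0.03,0],[0,0,-0.06,0],[0,0,-0.09,0],[0,0,-0.12,0],[0,0,-0.12,0],[0,0,-0.12,0],[0,0,-0.12,0]]]}}

```text
t: 45.18
tcp_pos: [0.4519, 0.0142, 0.1481]
tool_rot: [0.999, 0.04, -0.004, -0.002]
force: [-0.2, 0.1, -0.3]
finger_gap: 1.002
```

```bash
python3 -c "
from h import *
s=snap('wrist','w21.png')
go([.5522,.1399,.06],5.9)"
```

```text
t 45.2 row [0.1113,-0.1169,0.0870,-1.35] dist 0.183 rows>=4.4 q6end 0.15 curyaw 4.55 tcp [0.4514 0.0143 0.1476]
```

View pics/w21.png

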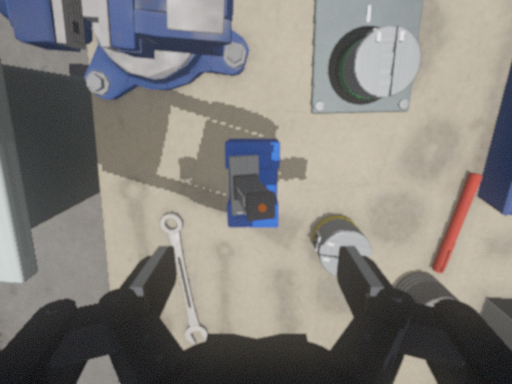

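```bash
python3 -c "
from h import *
s=snap('wrist');p=proj(s,[.45,.0125,.07])[0];crop(s,int(p[0]),int(p[1]),56,'c22.png');print(p)
s=snap('scene');p=proj(s,[.45,.0125,.05])[0];crop(s,int(p[0]),int(p[1]),28,'c23.png');print(p)
a=cv2.resize(cv2.imread('pics/c22.png'),(400,400));b=cv2.resize(cv2.imread('pics/c23.png'),(400,400));cv2.imwrite('pics/v7.png',cv2.hconcat([a,b]))"
```

```text
crop origin 199 139 scale 5
[255.11232372 195.2535422 ]
crop origin 275 195 scale 10
[303.43005497 223.49649787]
```

View pics/v7.png

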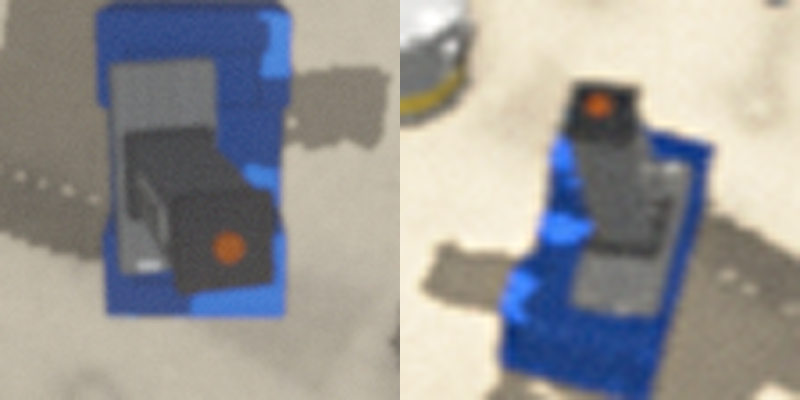

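```bash
python3 -c "
from h import *
s=snap('wrist','w22.png')
f=lambda x,y:(199+(x+.5)/3.571-.5,139+(y+.5)/3.571-.5)
print('cap',unproj(s,[f(225,240)],.103))
print('collar top-left/right approx', unproj(s,[f(127,132),f(213,132)],.045))
print('base far corners',unproj(s,[f(110,63),f(215,60)],.04), 'near-left',unproj(s,[f(120,270)],.042))
print('stand corners',unproj(s,[f(98,10),f(291,10),f(285,316),f(107,316)],.036))
go([.45,.0134,.024],4.45)
crop(s,255,190,40,'c24.png')"
```

```text
cap [[0.45560669 0.01435803 0.103     ]]
collar top-left/right approx [[0.42748533 0.02376306 0.045     ]
 [0.45168284 0.02572282 0.045     ]]
base far corners [[0.42125564 0.04205123 0.04      ]
 [0.45065275 0.04525742 0.04      ]] near-left [[ 0.42748311 -0.01927458  0.042     ]]
stand corners [[ 0.41677016  0.05603453  0.036     ]
 [ 0.47081022  0.06033601  0.036     ]
 [ 0.47862871 -0.03264504  0.036     ]
 [ 0.42383485 -0.03721005  0.036     ]]
t 45.4 row [-0.0003,0.0013,0.1233,0.10] dist 0.123 rows>=3.0 q6end -0.05 curyaw 4.55 tcp [0.4515 0.0142 0.1473]
crop origin 215 150 scale 7
```

View pics/c24.png

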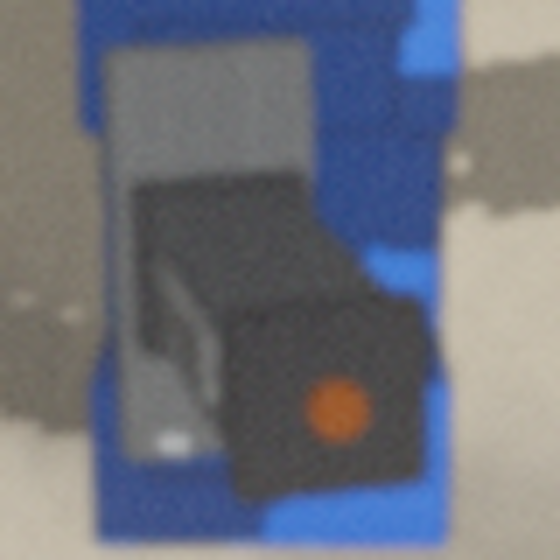

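Call:
{"name": "move_arm", "arguments": {"deltas": [[[-0.001,0.001,0.02,0],[-0.001,0.001,0.05,0],[-0.001,0.001,0.08,0],[-0.001,0.001,0.1,0],[-0.001,0.001,0.112,0],[-0.001,0.001,0.117,0],[-0.001,0.001,0.117,0],[-0.001,0.001,0.117,0]]]}}

```text
t: 46.05
tcp_pos: [0.4492, 0.0136, 0.03]
tool_rot: [0.999, 0.04, -0.006, -0.002]
force: [1.0, 0.8, -0.4]
finger_gap: 0.997
```

Call:
{"name": "move_arm", "arguments": {"deltas": [[[0,0,0,0],[0,0,0,0],[0,0,0,0],[0,0,0,0],[0,0,0,0],[0,0,0,0],[0,0,0,0],[0,0,0,0],[0,0,0,0],[0,0,0,0],[0,0,0,0],[0,0,0,0]]], "gripper": 0.0, "squeeze": 30}}

```text
t: 47.05
tcp_pos: [0.4492, 0.0136, 0.03]
tool_rot: [0.999, 0.04, -0.006, -0.002]
force: [0.1, 0.3, -1.4]
finger_gap: 0.25
```

```bash
python3 -c "
from h import *
print(manip.sense()['force'],manip.sense()['tcp_pos'])
s=snap('wrist','w23.png');t=snap('scene');crop(t,303,221,28,'c23.png')
a=cv2.resize(s['img'][130:384,130:384,::-1],(400,400));b=cv2.resize(cv2.imread('pics/c23.png'),(400,400));cv2.imwrite('pics/v8.png',cv2.hconcat([a,b]))"
```

```text
[ 0.0581921   0.29664411 -1.3614714 ] [0.44920212 0.01361007 0.02996981]
crop origin 275 193 scale 10
```

View pics/v8.png

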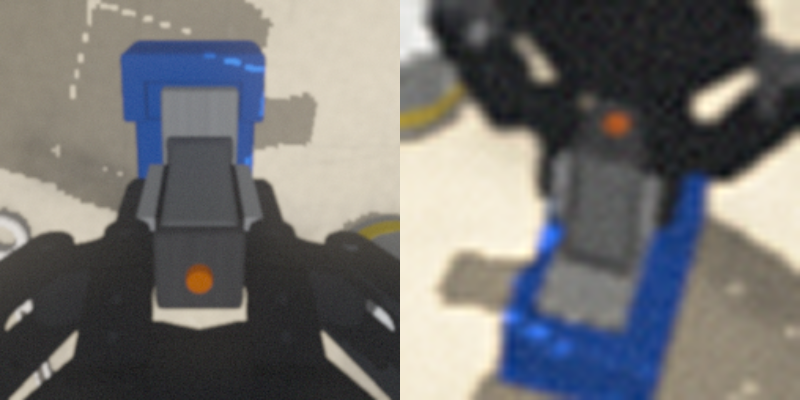

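```bash
python3 -c "
from h import *
s=snap('wrist','w24.png'); crop(s,252,205,56,'c25.png')"
```

```text
crop origin 196 149 scale 5
```

View pics/c25.png

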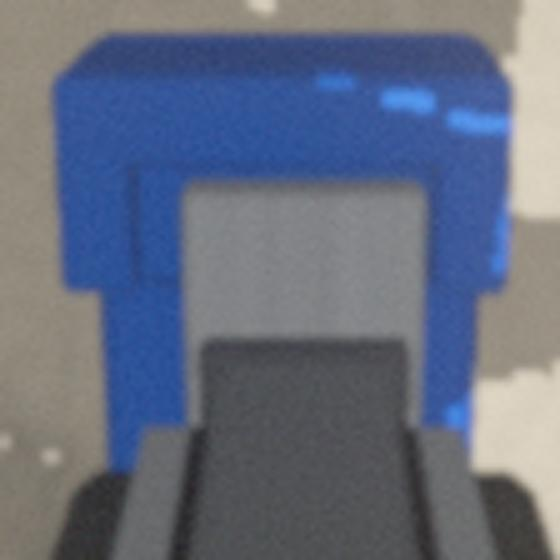

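Call:
{"name": "move_arm", "arguments": {"deltas": [[[-0.0012,0.001,-0.004,0],[-0.0025,0.0015,-0.006,0],[-0.0025,0.0015,-0.006,0],[-0.0025,0.0015,-0.006,0],[-0.0025,0.0015,-0.006,0]]], "squeeze": 40}}

```text
t: 47.62
tcp_pos: [0.4469, 0.0119, 0.0361]
tool_rot: [0.999, 0.04, -0.006, -0.002]
force: [0.5, 0.9, -1.3]
finger_gap: 0.254
```

Call:
{"name": "move_arm", "arguments": {"deltas": [[[0,0,0.003,0],[0,0,0.006,0],[0,0,0.007,0],[0,0,0.007,0],[0,0,0.007,0]]]}}

```text
t: 48.03
tcp_pos: [0.447, 0.0119, 0.0294]
tool_rot: [0.999, 0.04, -0.006, -0.002]
force: [-0.6, 0.4, 4.5]
finger_gap: 0.252
```

Call:
{"name": "move_arm", "arguments": {"deltas": [[[0,0,0.001,0],[0,0,0.002,0],[0,0,0.002,0],[0,0,0.002,0]]]}}

```text
t: 48.37
tcp_pos: [0.447, 0.0119, 0.0293]
tool_rot: [0.999, 0.04, -0.005, -0.002]
force: [-4.0, 0.2, 22.1]
finger_gap: 0.252
```

```bash
python3 -c "
from h import *
s=snap('wrist','w24.png'); crop(s,252,205,56,'c25.png')
t=snap('scene');crop(t,303,221,28,'c23.png')
a=cv2.resize(cv2.imread('pics/c25.png'),(400,400));b=cv2.resize(cv2.imread('pics/c23.png'),(400,400));cv2.imwrite('pics/v9.png',cv2.hconcat([a,b]))"
```

```text
crop origin 196 149 scale 5
crop origin 275 193 scale 10
```

View pics/v9.png

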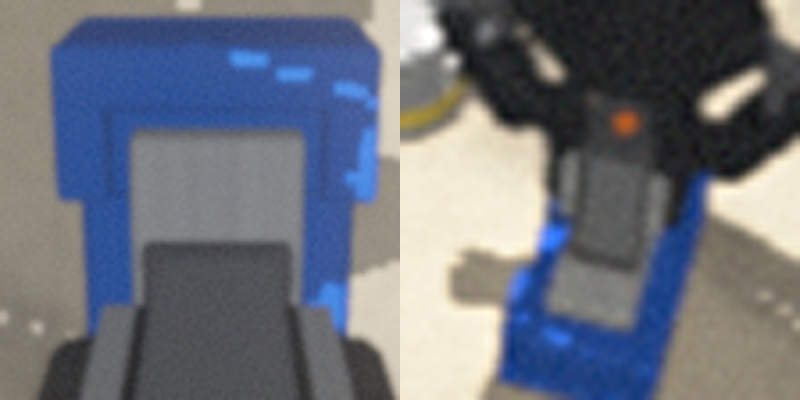

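Call:
{"name": "move_arm", "arguments": {"deltas": [[[0,0,0,0],[0,0,0,0],[0,0,0,0]]]}}

```text
t: 48.72
tcp_pos: [0.4471, 0.0119, 0.0294]
tool_rot: [0.999, 0.04, -0.005, -0.002]
force: [-0.3, 0.3, 6.3]
finger_gap: 0.254
```

Call:
{"name": "move_arm", "arguments": {"deltas": [[[0,0,0,0],[0,0,0,0],[0,0,0,0],[0,0,0,0],[0,0,0,0],[0,0,0,0],[0,0,0,0],[0,0,0,0]]], "gripper": 1.0}}

```text
t: 49.38
tcp_pos: [0.4471, 0.0119, 0.0294]
tool_rot: [0.999, 0.04, -0.005, -0.002]
force: [0.6, 0.4, 0.5]
finger_gap: 0.996
```

Call:
{"name": "move_arm", "arguments": {"deltas": [[[0,0,-0.03,0],[0,0,-0.06,0],[0,0,-0.09,0],[0,0,-0.12,0],[0,0,-0.12,0],[0,0,-0.12,0],[0,0,-0.12,0]]]}}

```text
t: 49.97
tcp_pos: [0.4477, 0.0116, 0.1491]
tool_rot: [0.999, 0.04, -0.005, -0.002]
force: [-0.3, 0.1, -0.8]
finger_gap: 0.999
```

```bash
python3 -c "
from h import *
s=snap('wrist','w25.png'); p=proj(s,[.449,.012,.05])[0]; print(p); crop(s,int(p[0]),int(p[1]),56,'c26.png')
go([.5522,.1399,.06],5.9)"
```

```text
[258.31880542 187.02554339]
crop origin 202 131 scale 5
t 50.0 row [0.1159,-0.1190,0.0878,-1.34] dist 0.188 rows>=4.5 q6end 0.15 curyaw 4.56 tcp [0.4472 0.0117 0.1485]
```

View pics/c26.png

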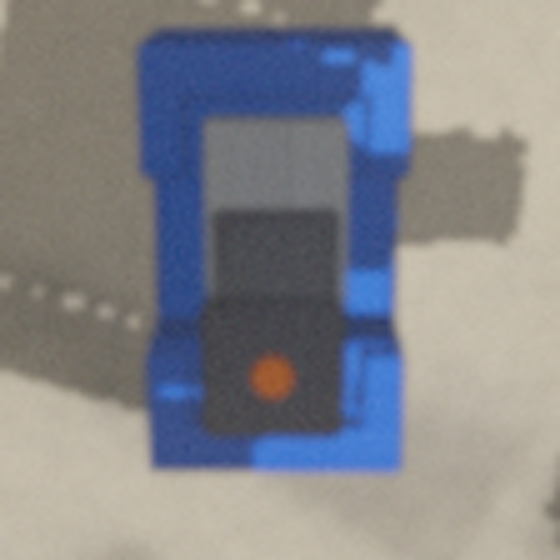

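Call:
{"name": "move_arm", "arguments": {"deltas": [[[0.025,-0.025,0,-0.5],[0.055,-0.058,0,-1],[0.085,-0.09,0.01,-1.4],[0.116,-0.119,0.03,-1.4],[0.116,-0.119,0.06,-1.4],[0.116,-0.119,0.088,-1.4],[0.116,-0.119,0.088,-1.4],[0.116,-0.119,0.088,-1.4],[0.116,-0.119,0.088,-1.4]]]}}

```text
t: 50.77
tcp_pos: [0.5519, 0.1395, 0.0596]
tool_rot: [0.999, 0.052, -0.006, -0.002]
force: [0.3, 0.1, 0.4]
finger_gap: 1.002
```

```bash
python3 -c "
from h import *
go([.5522,.1399,-.0065],5.9);s=snap('wrist');p=proj(s,[[.552,.14,.058]])[0];print(p);crop(s,int(p[0]),int(p[1]),70,'c27.png')"
```

```text
t 50.8 row [0.0011,-0.0000,0.0661,0.03] dist 0.066 rows>=1.6 q6end 0.15 curyaw 5.93 tcp [0.5519 0.1395 0.0596]
[255.98855547 226.0057558 ]
crop origin 185 156 scale 4
```

View pics/c27.png

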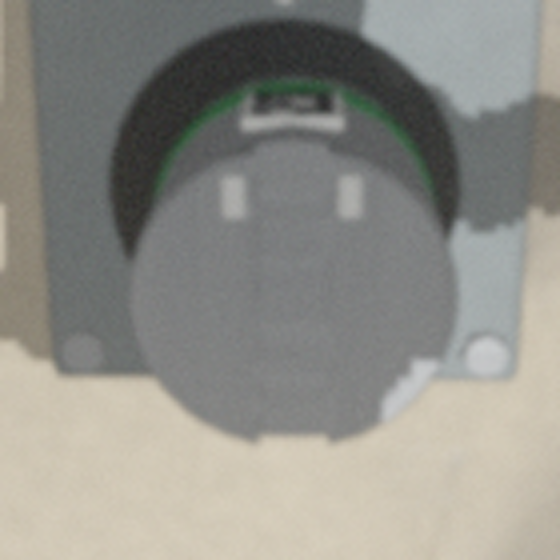

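Call:
{"name": "move_arm", "arguments": {"deltas": [[[0.001,0.001,0.02,0],[0.001,0.001,0.04,0],[0.001,0.001,0.055,0],[0.001,0.001,0.063,0],[0.001,0.001,0.066,0],[0.001,0.001,0.066,0],[0.001,0.001,0.066,0]]]}}

```text
t: 51.4
tcp_pos: [0.5542, 0.1387, -0.0042]
tool_rot: [0.999, 0.051, -0.004, -0.002]
force: [-0.1, 0.1, 0.2]
finger_gap: 1.002
```

Call:
{"name": "move_arm", "arguments": {"deltas": [[[0,0,0,0],[0,0,0,0],[0,0,0,0],[0,0,0,0],[0,0,0,0],[0,0,0,0],[0,0,0,0],[0,0,0,0]]], "gripper": 0.0, "squeeze": 60}}

```text
t: 52.07
tcp_pos: [0.5545, 0.1387, -0.0029]
tool_rot: [0.999, 0.052, -0.004, -0.002]
force: [-1.7, 0.2, 6.3]
finger_gap: 0.64
```

Call:
{"name": "move_arm", "arguments": {"deltas": [[[0,0,-0.02,0],[0,0,-0.05,0],[0,0,-0.09,0],[0,0,-0.13,0],[0,0,-0.16,0],[0,0,-0.16,0],[0,0,-0.16,0]]]}}

```text
t: 52.65
tcp_pos: [0.5566, 0.1382, 0.159]
tool_rot: [0.999, 0.052, -0.001, -0.002]
force: [-0.3, -0.9, -3.3]
finger_gap: 0.644
```

```bash
python3 -c "
from h import *
go([.470,-.333,.09],2)"
```

```text
t 52.6 row [-0.1346,0.4600,0.0674,3.92] dist 0.484 rows>=11.6 q6end -0.65 curyaw 5.92 tcp [0.5566 0.1382 0.159 ]
```

Call:
{"name": "move_arm", "arguments": {"deltas": [[[-0.008,0.03,0,0],[-0.02,0.07,0,1],[-0.03,0.11,0,2],[-0.043,0.15,0,3],[-0.055,0.19,0,3.9],[-0.067,0.23,0,3.9],[-0.079,0.27,0,3.9],[-0.09,0.31,0,3.9],[-0.1,0.35,0,3.9],[-0.112,0.39,0,3.9],[-0.125,0.43,0,3.9],[-0.1345,0.46,0.01,3.9],[-0.1345,0.46,0.04,3.9],[-0.1345,0.46,0.067,3.9],[-0.1345,0.46,0.067,3.9],[-0.1345,0.46,0.067,3.9],[-0.1345,0.46,0.067,3.9]]]}}

```text
t: 54.07
tcp_pos: [0.4699, -0.3323, 0.09]
tool_rot: [1.0, 0.018, -0.002, -0.003]
force: [0.6, -0.2, -1.7]
finger_gap: 0.637
```

```bash
python3 -c "
from h import *
go([.470,-.333,-.0065],2);s=snap('wrist','w28.png')"
```

```text
t 54.1 row [0.0004,0.0012,0.0965,0.05] dist 0.096 rows>=2.3 q6end -0.65 curyaw 2.05 tcp [ 0.4699 -0.3323  0.09  ]
```

View pics/w28.png

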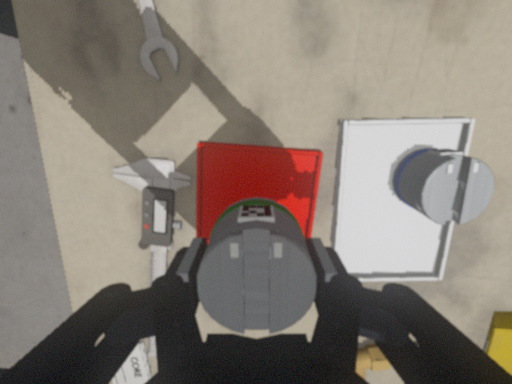

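Call:
{"name": "move_arm", "arguments": {"deltas": [[[0,0.001,0.02,0],[0,0.001,0.045,0],[0,0.001,0.07,0],[0,0.001,0.085,0],[0,0.001,0.092,0],[0,0.001,0.096,0],[0,0.001,0.0965,0],[0,0.001,0.0965,0],[0,0.001,0.0965,0]]]}}

```text
t: 54.87
tcp_pos: [0.4714, -0.3344, -0.0041]
tool_rot: [1.0, 0.018, -0.0, -0.001]
force: [-0.4, 0.8, -3.4]
finger_gap: 0.642
```

Call:
{"name": "move_arm", "arguments": {"deltas": [[[0,0,0,0],[0,0,0,0],[0,0,0,0],[0,0,0,0],[0,0,0,0],[0,0,0,0],[0,0,0,0],[0,0,0,0]]], "gripper": 1.0}}

```text
t: 55.53
tcp_pos: [0.4714, -0.3343, -0.0042]
tool_rot: [1.0, 0.018, -0.0, -0.001]
force: [0.2, 0.2, 0.8]
finger_gap: 1.003
```

Call:
{"name": "move_arm", "arguments": {"deltas": [[[0,0,-0.02,0],[0,0,-0.05,0],[0,0,-0.09,0],[0,0,-0.13,0],[0,0,-0.15,0],[0,0,-0.15,0],[0,0,-0.15,0]]]}}

```text
t: 56.12
tcp_pos: [0.472, -0.335, 0.1472]
tool_rot: [1.0, 0.018, 0.001, 0.001]
force: [0.1, -0.3, -0.9]
finger_gap: 1.0
```

```bash
python3 -c "
from h import *
s=snap('wrist','w29.png')
go([.554,-.06,.12],82)"
```

```text
t 56.2 row [0.0929,-0.2709,0.0260,-79.92] dist 0.288 rows>=11.2 q6end -1.54 curyaw 2.08 tcp [ 0.471  -0.3341  0.1456]
```

View pics/w29.png

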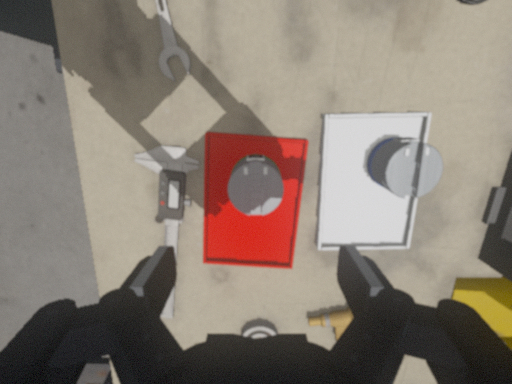

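```bash
python3 -c "
from h import *
go([.554,-.051,.095],82)"
```

```text
t 56.2 row [0.0932,-0.2798,0.0510,-79.92] dist 0.299 rows>=11.2 q6end -1.52 curyaw 2.08 tcp [ 0.471  -0.3341  0.1456]
```

Call:
{"name": "move_arm", "arguments": {"deltas": [[[0.01,-0.03,0,-7],[0.02,-0.06,0,-14],[0.03,-0.09,0,-21],[0.04,-0.12,0,-28],[0.05,-0.15,0,-35],[0.06,-0.18,0,-42],[0.07,-0.21,0,-49],[0.08,-0.24,0,-56],[0.09,-0.27,0,-63],[0.093,-0.28,0.02,-70],[0.093,-0.28,0.05,-77],[0.093,-0.28,0.05,-80],[0.093,-0.28,0.05,-80],[0.093,-0.28,0.05,-80],[0.093,-0.28,0.05,-80],[0.093,-0.28,0.05,-80]]]}}

```text
t: 57.5
tcp_pos: [0.554, -0.0512, 0.0962]
tool_rot: [0.755, 0.656, 0.0, -0.001]
force: [0.9, -0.5, 0.3]
finger_gap: 0.997
```

```bash
python3 -c "
from h import *
s=snap('wrist','w30.png'); p=proj(s,[.5545,-.0505,.05])[0];print(p);crop(s,int(p[0]),int(p[1]),70,'c30.png'); go([.5545,-.0505,-.0165],82)"
```

```text
[257.37458803 204.66339137]
crop origin 187 134 scale 4
t 57.5 row [0.0006,0.0003,0.1129,0.01] dist 0.113 rows>=2.7 q6end -1.52 curyaw 82.01 tcp [ 0.5541 -0.0512  0.0964]
```

View pics/c30.png

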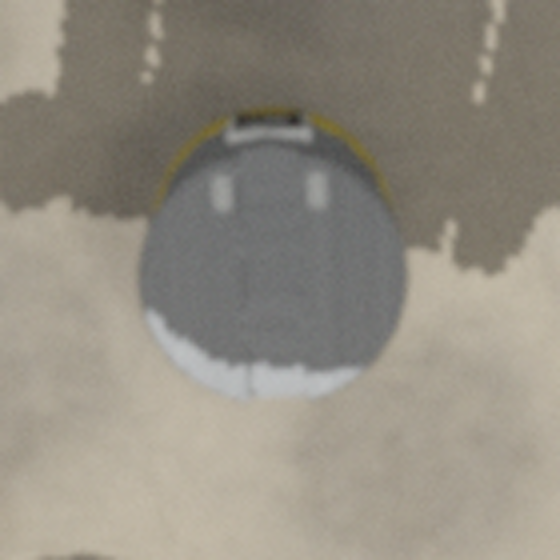

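```bash
python3 -c "
from h import *
s=snap('wrist'); p=unproj(s,[[255.3,201.5]],.05)[0];print(p); go([p[0],p[1],-.0165],84)"
```

```text
[ 0.55170196 -0.05185723  0.05      ]
t 57.6 row [-0.0011,-0.0023,0.1130,-1.98] dist 0.113 rows>=2.7 q6end -1.56 curyaw 82.02 tcp [ 0.5541 -0.0512  0.0965]
```

Call:
{"name": "move_arm", "arguments": {"deltas": [[[-0.001,-0.002,0.02,-2],[-0.001,-0.002,0.045,-2],[-0.001,-0.002,0.07,-2],[-0.001,-0.002,0.095,-2],[-0.001,-0.002,0.108,-2],[-0.001,-0.002,0.113,-2],[-0.001,-0.002,0.113,-2],[-0.001,-0.002,0.113,-2]]]}}

```text
t: 58.27
tcp_pos: [0.5527, -0.0521, -0.0159]
tool_rot: [0.743, 0.669, 0.001, 0.0]
force: [-0.3, -0.1, -0.1]
finger_gap: 1.003
```

Call:
{"name": "move_arm", "arguments": {"deltas": [[[0,0,0,0],[0,0,0,0],[0,0,0,0],[0,0,0,0],[0,0,0,0],[0,0,0,0],[0,0,0,0],[0,0,0,0]]], "gripper": 0.0, "squeeze": 60}}

```text
t: 58.93
tcp_pos: [0.5538, -0.0523, -0.0143]
tool_rot: [0.743, 0.669, 0.002, 0.001]
force: [0.3, 0.4, 6.6]
finger_gap: 0.643
```

Call:
{"name": "move_arm", "arguments": {"deltas": [[[0,0,-0.02,0],[0,0,-0.05,0],[0,0,-0.09,0],[0,0,-0.13,0],[0,0,-0.17,0],[0,0,-0.17,0],[0,0,-0.17,0]]]}}

```text
t: 59.52
tcp_pos: [0.5544, -0.0527, 0.1583]
tool_rot: [0.743, 0.669, 0.003, 0.004]
force: [-1.1, 0.5, -5.4]
finger_gap: 0.639
```

```bash
python3 -c "
from h import *
go([.5521,.1399,.155],5.9);s=snap('wrist','w31.png')"
```

```text
t 59.5 row [0.1913,-0.0224,0.0029,78.11] dist 0.193 rows>=10.9 q6end 0.15 curyaw 84.01 tcp [ 0.5544 -0.0527  0.1583]
```

View pics/w31.png

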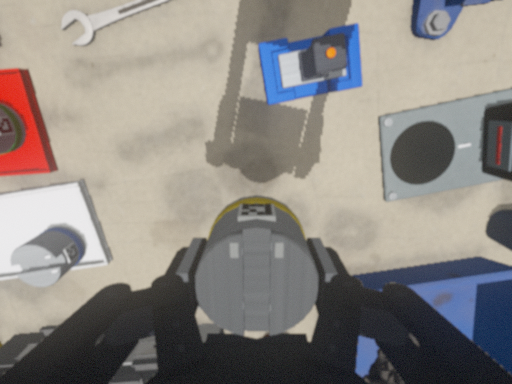

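Call:
{"name": "move_arm", "arguments": {"deltas": [[[0.02,0,0,7],[0.04,0,0,14],[0.06,0,0,21],[0.08,-0.01,0,28],[0.1,-0.01,0,35],[0.12,-0.015,0,42],[0.14,-0.02,0,49],[0.16,-0.022,0,56],[0.18,-0.022,0,63],[0.191,-0.022,0,70],[0.191,-0.022,0,78],[0.191,-0.022,0,78],[0.191,-0.022,0,78],[0.191,-0.022,0,78],[0.191,-0.022,0,78]]]}}

```text
t: 60.82
tcp_pos: [0.5497, 0.1396, 0.155]
tool_rot: [0.999, 0.053, 0.001, 0.0]
force: [0.0, -0.2, -4.4]
finger_gap: 0.643
```

```bash
python3 -c "
from h import *
go([.5525,.1399,.025],5.9)"
```

```text
t 60.8 row [0.0025,-0.0000,0.1300,0.16] dist 0.130 rows>=3.1 q6end 0.15 curyaw 6.06 tcp [0.5497 0.1396 0.155 ]
```

Call:
{"name": "move_arm", "arguments": {"deltas": [[[0.0025,0,0.02,0],[0.0025,0,0.05,0],[0.0025,0,0.08,0],[0.0025,0,0.11,0],[0.0025,0,0.13,0],[0.0025,0,0.13,0],[0.0025,0,0.13,0],[0.0025,0,0.13,0]]]}}

```text
t: 61.48
tcp_pos: [0.5538, 0.1397, 0.026]
tool_rot: [0.999, 0.053, 0.002, 0.0]
force: [-0.5, -0.9, -4.8]
finger_gap: 0.642
```

```bash
python3 -c "
from h import *
go([.5523,.1399,-.006],5.9);s=snap('wrist','w32.png')"
```

```text
t 61.5 row [-0.0016,-0.0004,0.0320,0.17] dist 0.032 rows>=0.8 q6end 0.15 curyaw 6.07 tcp [0.5538 0.1397 0.026 ]
```

View pics/w32.png

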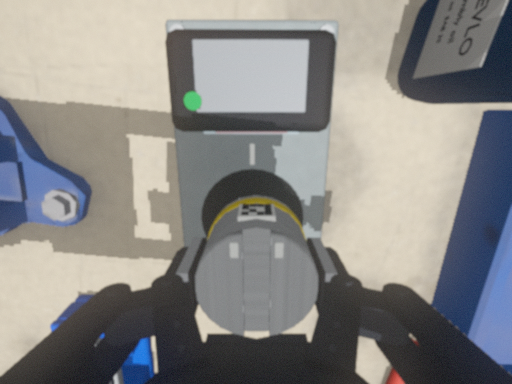

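Call:
{"name": "move_arm", "arguments": {"deltas": [[[-0.002,0,0.01,0],[-0.002,0,0.02,0],[-0.002,0,0.027,0],[-0.002,0,0.031,0],[-0.002,0,0.032,0],[-0.002,0,0.032,0],[-0.002,0,0.032,0]]]}}

```text
t: 62.12
tcp_pos: [0.5525, 0.1396, -0.0055]
tool_rot: [0.999, 0.053, 0.003, 0.0]
force: [0.1, -1.3, -4.1]
finger_gap: 0.642
```

```bash
python3 -c "
from h import *
go([.5521,.1399,-.0065],5.9);print(manip.sense()['force'])"
```

```text
t 62.1 row [-0.0004,-0.0004,0.0010,0.17] dist 0.001 rows>=0.0 q6end 0.15 curyaw 6.07 tcp [ 0.5525  0.1396 -0.0055]
[ 0.09472233 -1.28817696 -4.07573696]
```

Call:
{"name": "move_arm", "arguments": {"deltas": [[[0,0,0.001,0],[0,0,0.0015,0],[0,0,0.0015,0]]]}}

```text
t: 62.37
tcp_pos: [0.5529, 0.1397, -0.0061]
tool_rot: [0.999, 0.053, 0.003, 0.0]
force: [-1.5, -0.3, 4.1]
finger_gap: 0.639
```

Call:
{"name": "move_arm", "arguments": {"deltas": [[[0,0,0,0],[0,0,0,0],[0,0,0,0],[0,0,0,0],[0,0,0,0],[0,0,0,0],[0,0,0,0],[0,0,0,0]]], "gripper": 1.0}}

```text
t: 63.03
tcp_pos: [0.5529, 0.1396, -0.0061]
tool_rot: [0.999, 0.053, 0.003, 0.0]
force: [-0.1, 0.2, 0.9]
finger_gap: 1.001
```

Call:
{"name": "move_arm", "arguments": {"deltas": [[[0,0,-0.02,0],[0,0,-0.05,0],[0,0,-0.09,0],[0,0,-0.13,0],[0,0,-0.16,0],[0,0,-0.16,0],[0,0,-0.16,0],[0,0,-0.16,0]]]}}

```text
t: 63.7
tcp_pos: [0.5509, 0.1396, 0.1533]
tool_rot: [0.999, 0.053, 0.003, 0.0]
force: [-0.6, -0.8, -0.5]
finger_gap: 0.996
```

```bash
python3 -c "
from h import *
go([.4472,.012,.155],4.45);s=snap('wrist');p=proj(s,[[.552,.14,.058]])[0];print(p);crop(s,int(p[0]),int(p[1]),56,'c33.png')"
```

```text
t 63.7 row [-0.1166,0.1159,-0.0023,1.63] dist 0.164 rows>=3.9 q6end -0.05 curyaw 6.08 tcp [0.5509 0.1396 0.1533]
[256.59314295 187.58588135]
crop origin 200 131 scale 5
```

View pics/c33.png

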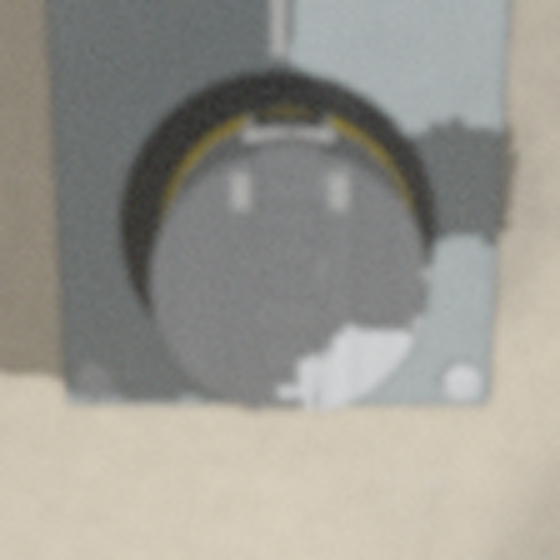

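Call:
{"name": "move_arm", "arguments": {"deltas": [[[-0.03,0.03,0,0.5],[-0.06,0.06,0,1],[-0.09,0.09,0,1.6],[-0.1166,0.116,0,1.6],[-0.1166,0.116,0,1.6],[-0.1166,0.116,0,1.6],[-0.1166,0.116,0,1.6],[-0.1166,0.116,0,1.6]]]}}

```text
t: 64.42
tcp_pos: [0.4474, 0.0123, 0.1515]
tool_rot: [0.999, 0.039, 0.002, -0.0]
force: [0.4, -0.3, 0.1]
finger_gap: 0.999
```

```bash
python3 -c "
from h import *
s=snap('wrist');p=proj(s,[.448,.0115,.104])[0];crop(s,int(p[0]),int(p[1]),56,'c34.png');print(p)
go([.4475,.012,.0245],4.45)"
```

```text
crop origin 200 148 scale 5
[256.36674416 204.95648485]
t 64.5 row [-0.0005,0.0005,0.1271,0.10] dist 0.127 rows>=3.0 q6end -0.05 curyaw 4.55 tcp [0.4475 0.0125 0.1516]
```

View pics/c34.png

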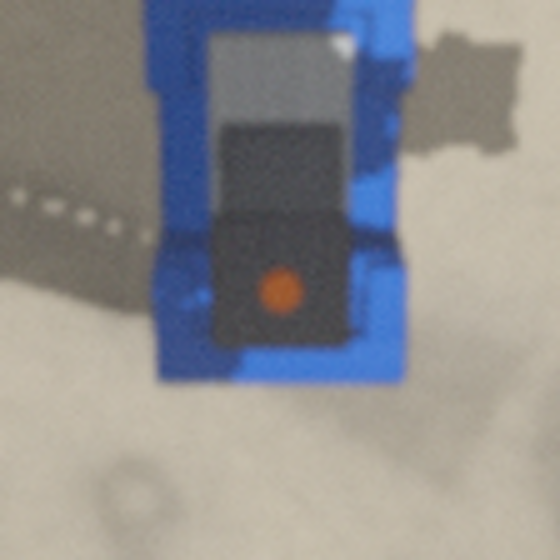

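Call:
{"name": "move_arm", "arguments": {"deltas": [[[0,0,0.02,0],[0,0,0.05,0],[0,0,0.08,0],[0,0,0.105,0],[0,0,0.12,0],[0,0,0.127,0],[0,0,0.127,0],[0,0,0.127,0]]]}}

```text
t: 65.13
tcp_pos: [0.4484, 0.0131, 0.0245]
tool_rot: [0.999, 0.04, 0.002, 0.0]
force: [0.1, 0.3, -0.5]
finger_gap: 1.004
```

Call:
{"name": "move_arm", "arguments": {"deltas": [[[0,0,0,0],[0,0,0,0],[0,0,0,0],[0,0,0,0],[0,0,0,0],[0,0,0,0],[0,0,0,0],[0,0,0,0],[0,0,0,0],[0,0,0,0],[0,0,0,0],[0,0,0,0]]], "gripper": 0.0, "squeeze": 60}}

```text
t: 66.13
tcp_pos: [0.4485, 0.013, 0.0252]
tool_rot: [0.999, 0.04, 0.002, 0.0]
force: [-0.4, -0.3, 5.3]
finger_gap: 0.253
```

Call:
{"name": "move_arm", "arguments": {"deltas": [[[0,0,-0.015,0],[0,0,-0.04,0],[0,0,-0.07,0],[0,0,-0.1,0],[0,0,-0.1,0],[0,0,-0.1,0],[0,0,-0.1,0]]]}}

```text
t: 66.72
tcp_pos: [0.4474, 0.0131, 0.1247]
tool_rot: [0.999, 0.04, 0.001, -0.0]
force: [-0.6, 0.3, -2.5]
finger_gap: 0.254
```

```bash
python3 -c "
from h import *
go([.5529,.1425,.09],5.9)"
```

```text
t 66.7 row [0.1155,-0.1205,0.0351,-1.28] dist 0.171 rows>=4.1 q6end 0.15 curyaw 4.62 tcp [0.4474 0.0131 0.1247]
```

Seat pose for return: TCP (0.4485, 0.013, 0.025).

Call:
{"name": "move_arm", "arguments": {"deltas": [[[0.025,-0.03,0,-0.4],[0.055,-0.06,0,-0.8],[0.085,-0.09,0,-1.3],[0.1155,-0.12,0,-1.3],[0.1155,-0.1205,0.02,-1.3],[0.1155,-0.1205,0.035,-1.3],[0.1155,-0.1205,0.035,-1.3],[0.1155,-0.1205,0.035,-1.3],[0.1155,-0.1205,0.035,-1.3],[0.1155,-0.1205,0.035,-1.3]]]}}

```text
t: 67.55
tcp_pos: [0.5529, 0.1421, 0.0903]
tool_rot: [0.999, 0.051, 0.002, -0.0]
force: [0.8, -0.7, -1.2]
finger_gap: 0.255
```

```bash
python3 -c "
from h import *
go([.5529,.1425,.065],5.9)
s=snap('wrist','w35.png');crop(s,257,215,56,'c35.png')"
```

```text
t 67.5 row [-0.0001,-0.0004,0.0253,-0.03] dist 0.025 rows>=0.6 q6end 0.15 curyaw 5.87 tcp [0.5529 0.1421 0.0903]
crop origin 201 159 scale 5
```

View pics/c35.png

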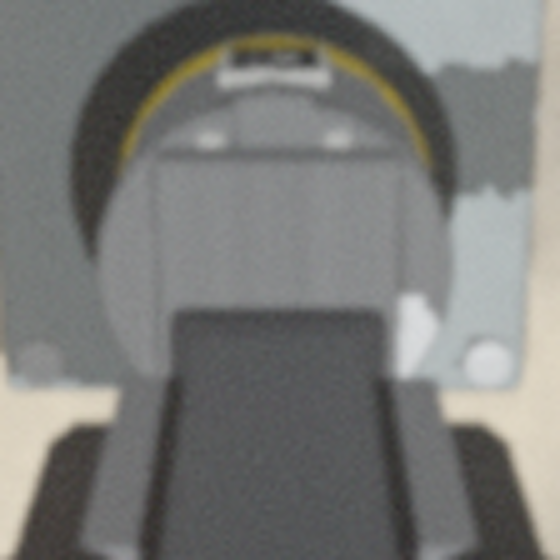

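Call:
{"name": "move_arm", "arguments": {"deltas": [[[0,0,0.01,0],[0,0,0.018,0],[0,0,0.023,0],[0,0,0.025,0],[0,0,0.025,0]]]}}

```text
t: 68.02
tcp_pos: [0.5526, 0.1419, 0.0647]
tool_rot: [0.999, 0.051, 0.001, -0.0]
force: [-0.4, 0.8, -1.2]
finger_gap: 0.248
```

Call:
{"name": "move_arm", "arguments": {"deltas": [[[0,0,0.003,0],[0,0,0.006,0],[0,0,0.006,0],[0,0,0.006,0]]]}}

```text
t: 68.35
tcp_pos: [0.5532, 0.142, 0.0591]
tool_rot: [0.999, 0.051, 0.002, -0.0]
force: [-0.1, -0.2, 2.6]
finger_gap: 0.25
```

Call:
{"name": "move_arm", "arguments": {"deltas": [[[0,0,0.002,0],[0,0,0.004,0],[0,0,0.004,0],[0,0,0.004,0]]]}}

```text
t: 68.68
tcp_pos: [0.5533, 0.142, 0.0553]
tool_rot: [0.999, 0.051, 0.002, -0.0]
force: [-1.1, -0.8, 3.2]
finger_gap: 0.247
```

Call:
{"name": "move_arm", "arguments": {"deltas": [[[0,0,0.001,0],[0,0,0.0025,0],[0,0,0.0025,0],[0,0,0.0025,0]]]}}

```text
t: 69.02
tcp_pos: [0.5534, 0.142, 0.0532]
tool_rot: [0.999, 0.051, 0.002, -0.0]
force: [-2.0, -0.5, 6.8]
finger_gap: 0.247
```

Call:
{"name": "move_arm", "arguments": {"deltas": [[[0,0,0.001,0],[0,0,0.0015,0],[0,0,0.0015,0],[0,0,0.0015,0],[0,0,0.0015,0],[0,0,0.0015,0],[0,0,0.0015,0],[0,0,0.0015,0]]]}}

```text
t: 69.68
tcp_pos: [0.5533, 0.142, 0.0532]
tool_rot: [0.999, 0.051, 0.002, 0.0]
force: [-3.4, 0.1, 12.7]
finger_gap: 0.249
```

```bash
python3 -c "
from h import *
print(manip.sense()['force'],manip.sense()['tcp_pos'])
s=snap('wrist','w36.png'); crop(s,257,300,56,'c11.png');t=snap('scene'); crop(t,244,255,40,'c12.png')
a=cv2.resize(cv2.imread('pics/c11.png'),(400,400));b=cv2.resize(cv2.imread('pics/c12.png'),(400,400));cv2.imwrite('pics/v10.png',cv2.hconcat([a,b]))"
```

```text
[-3.41272433  0.11812944 12.6947048 ] [0.55334977 0.14203097 0.05315941]
crop origin 201 244 scale 5
crop origin 204 215 scale 7
```

View pics/v10.png

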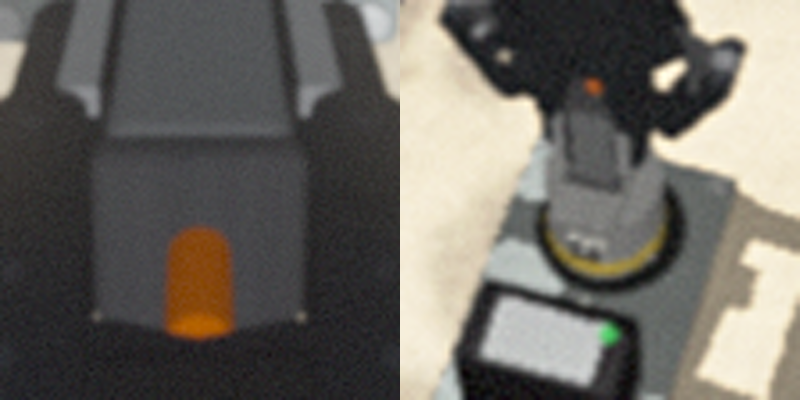

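Call:
{"name": "move_arm", "arguments": {"deltas": [[[0,0,-0.005,0],[0,0,-0.02,0],[0,0,-0.05,0],[0,0,-0.08,0],[0,0,-0.08,0],[0,0,-0.08,0],[0,0,-0.08,0],[0,0,-0.08,0]]]}}

```text
t: 70.45
tcp_pos: [0.5514, 0.1419, 0.1313]
tool_rot: [0.999, 0.051, 0.0, 0.0]
force: [-0.1, 0.2, -1.8]
finger_gap: 0.251
```

```bash
python3 -c "
from h import *
go([.4482,.013,.07],4.5)"
```

```text
t 70.5 row [-0.1159,0.1177,0.0613,1.37] dist 0.176 rows>=4.2 q6end -0.05 curyaw 5.87 tcp [0.5514 0.1419 0.1313]
```

Call:
{"name": "move_arm", "arguments": {"deltas": [[[-0.025,0.025,0,0.4],[-0.05,0.052,0,0.8],[-0.08,0.082,0,1.4],[-0.116,0.1175,0,1.4],[-0.116,0.1175,0.03,1.4],[-0.116,0.1175,0.06,1.4],[-0.116,0.1175,0.061,1.4],[-0.116,0.1175,0.061,1.4],[-0.116,0.1175,0.061,1.4],[-0.116,0.1175,0.061,1.4]]]}}

```text
t: 71.28
tcp_pos: [0.4493, 0.0134, 0.0711]
tool_rot: [0.999, 0.04, 0.001, 0.0]
force: [0.9, -0.2, -1.8]
finger_gap: 0.25
```

```bash
python3 -c "
from h import *
go([.4482,.013,.034],4.5)"
```

```text
t 71.3 row [-0.0012,0.0003,0.0371,0.03] dist 0.037 rows>=0.9 q6end -0.05 curyaw 4.53 tcp [0.4493 0.0134 0.0711]
```

Go to just above the recess, then look before inserting.

Call:
{"name": "move_arm", "arguments": {"deltas": [[[-0.001,0,0.01,0],[-0.001,0,0.02,0],[-0.0015,0,0.03,0],[-0.0015,0,0.0365,0],[-0.0015,0,0.037,0],[-0.0015,0,0.037,0],[-0.0015,0,0.037,0]]]}}

```text
t: 71.87
tcp_pos: [0.4485, 0.0133, 0.0348]
tool_rot: [0.999, 0.04, 0.002, 0.0]
force: [0.2, 0.0, -1.0]
finger_gap: 0.248
```

```bash
python3 -c "
from h import *
s=snap('wrist'); crop(s,252,205,56,'c37.png'); go([.4482,.013,.0255],4.5)"
```

```text
crop origin 196 149 scale 5
t 71.9 row [-0.0003,0.0003,0.0093,0.05] dist 0.009 rows>=0.2 q6end -0.05 curyaw 4.55 tcp [0.4485 0.0133 0.0348]
```

View pics/c37.png

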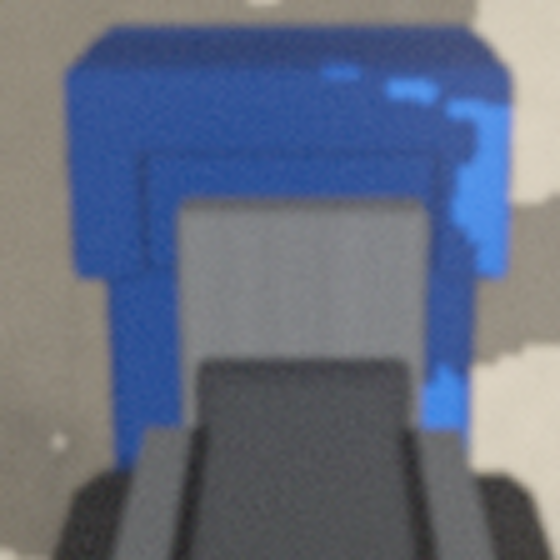

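Call:
{"name": "move_arm", "arguments": {"deltas": [[[-0.0015,0,0,0],[-0.0015,0,0.003,0],[-0.0015,0,0.006,0],[-0.0015,0,0.008,0],[-0.0015,0,0.009,0],[-0.0015,0,0.009,0],[-0.0015,0,0.009,0]]]}}

```text
t: 72.5
tcp_pos: [0.447, 0.0131, 0.0256]
tool_rot: [0.999, 0.04, 0.002, 0.0]
force: [0.1, -0.7, -2.0]
finger_gap: 0.251
```

```bash
python3 -c "
from h import *
s=snap('wrist'); crop(s,252,205,56,'c38.png'); go([.4482,.013,.0255],4.5);print(manip.sense()['force'])"
```

```text
crop origin 196 149 scale 5
t 72.5 row [0.0012,0.0002,0.0002,0.05] dist 0.001 rows>=0.0 q6end -0.05 curyaw 4.55 tcp [0.447  0.0131 0.0257]
[-0.00500494 -0.20929143 -1.34868058]
```

View pics/c38.png

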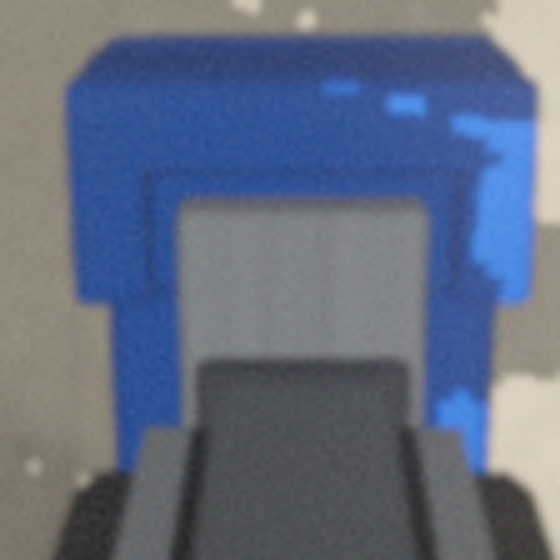

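Base is in the recess, centred, no side force. Release and lift.

Call:
{"name": "move_arm", "arguments": {"deltas": [[[0,0,0,0],[0,0,0,0],[0,0,0,0],[0,0,0,0],[0,0,0,0],[0,0,0,0],[0,0,0,0],[0,0,0,0]]], "gripper": 1.0}}

```text
t: 73.22
tcp_pos: [0.447, 0.0131, 0.0257]
tool_rot: [0.999, 0.04, 0.002, 0.0]
force: [0.1, 0.4, 0.1]
finger_gap: 0.996
```

Call:
{"name": "move_arm", "arguments": {"deltas": [[[0,0,-0.03,0],[0,0,-0.06,0],[0,0,-0.09,0],[0,0,-0.12,0],[0,0,-0.12,0],[0,0,-0.12,0],[0,0,-0.12,0]]]}}

```text
t: 73.8
tcp_pos: [0.446, 0.0133, 0.1454]
tool_rot: [0.999, 0.04, 0.002, 0.0]
force: [0.1, -0.6, -0.8]
finger_gap: 0.999
```

```bash
python3 -c "
from h import *
s=snap('wrist','w39.png'); p=proj(s,[.449,.012,.05])[0]; print(p); crop(s,int(p[0]),int(p[1]),56,'c39.png')
go([.5527,.1409,.06],5.9)"
```

```text
[258.53342686 189.34294022]
crop origin 202 133 scale 5
t 73.8 row [0.1168,-0.1186,0.0850,-1.36] dist 0.187 rows>=4.5 q6end 0.15 curyaw 4.54 tcp [0.4456 0.0134 0.1449]
```

View pics/c39.png

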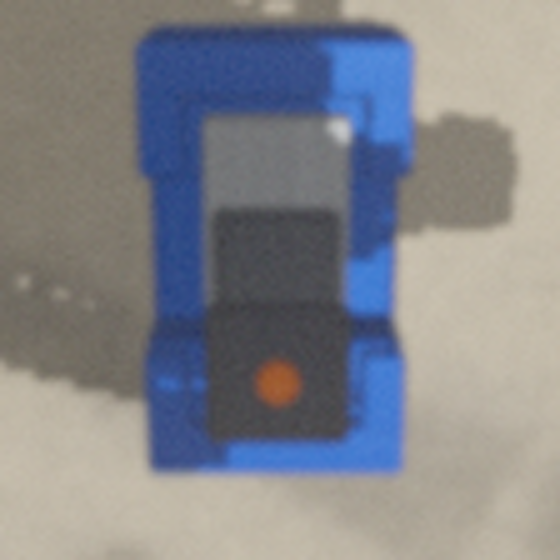

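Probe upright and centred. Now yellow to the red tray.

Call:
{"name": "move_arm", "arguments": {"deltas": [[[0.025,-0.025,0,-0.5],[0.055,-0.058,0,-1],[0.085,-0.09,0.01,-1.4],[0.117,-0.119,0.03,-1.4],[0.117,-0.119,0.06,-1.4],[0.117,-0.119,0.085,-1.4],[0.117,-0.119,0.085,-1.4],[0.117,-0.119,0.085,-1.4],[0.117,-0.119,0.085,-1.4]]]}}

```text
t: 74.6
tcp_pos: [0.5525, 0.1409, 0.0598]
tool_rot: [0.999, 0.052, 0.0, 0.0]
force: [0.1, -0.2, -0.1]
finger_gap: 1.003
```

```bash
python3 -c "
from h import *
go([.5527,.1409,-.006],5.9);s=snap('wrist');p=proj(s,[[.552,.14,.058]])[0];print(p);crop(s,int(p[0]),int(p[1]),70,'c40.png')"
```

```text
t 74.6 row [0.0002,0.0000,0.0658,0.02] dist 0.066 rows>=1.6 q6end 0.15 curyaw 5.92 tcp [0.5525 0.1409 0.0598]
[254.96173367 227.75363819]
crop origin 184 157 scale 4
```

View pics/c40.png

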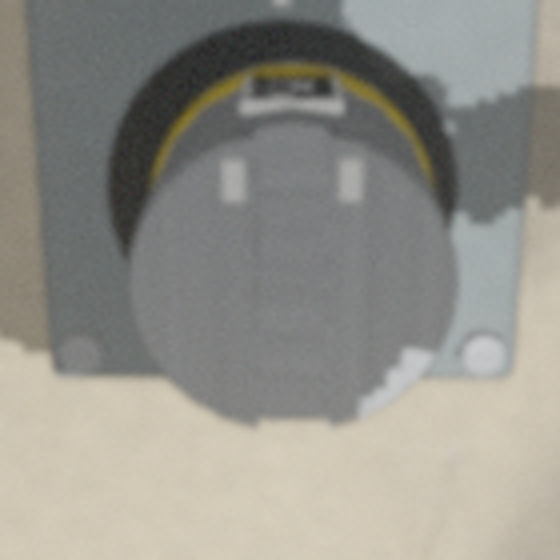

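Call:
{"name": "move_arm", "arguments": {"deltas": [[[0.001,-0.001,0.02,0],[0.001,-0.001,0.04,0],[0.001,-0.001,0.055,0],[0.001,-0.001,0.063,0],[0.001,-0.001,0.066,0],[0.001,-0.001,0.066,0],[0.001,-0.001,0.066,0]]]}}

```text
t: 75.23
tcp_pos: [0.5552, 0.1418, -0.0041]
tool_rot: [0.999, 0.051, 0.002, 0.0]
force: [-0.0, 0.9, 0.2]
finger_gap: 1.0
```

Call:
{"name": "move_arm", "arguments": {"deltas": [[[0,0,0,0],[0,0,0,0],[0,0,0,0],[0,0,0,0],[0,0,0,0],[0,0,0,0],[0,0,0,0],[0,0,0,0]]], "gripper": 0.0, "squeeze": 60}}

```text
t: 75.9
tcp_pos: [0.5549, 0.1418, -0.0029]
tool_rot: [0.999, 0.051, 0.002, 0.0]
force: [-1.7, -0.7, 7.6]
finger_gap: 0.637
```

Call:
{"name": "move_arm", "arguments": {"deltas": [[[0,0,-0.02,0],[0,0,-0.05,0],[0,0,-0.09,0],[0,0,-0.13,0],[0,0,-0.16,0],[0,0,-0.16,0],[0,0,-0.16,0]]]}}

```text
t: 76.48
tcp_pos: [0.555, 0.142, 0.1587]
tool_rot: [0.999, 0.051, 0.004, 0.0]
force: [-0.8, 0.1, -4.7]
finger_gap: 0.638
```

```bash
python3 -c "
from h import *
go([.469,-.405,.11],2)
t=snap('top');cv2.imwrite('pics/t.png',cv2.resize(t['img'][160:290,300:430,::-1],None,fx=4,fy=4,interpolation=cv2.INTER_CUBIC))"
```

```text
t 76.5 row [-0.1422,0.5352,0.0481,3.90] dist 0.556 rows>=13.3 q6end -0.75 curyaw 5.90 tcp [0.555  0.142  0.1587]
```

View pics/t.png

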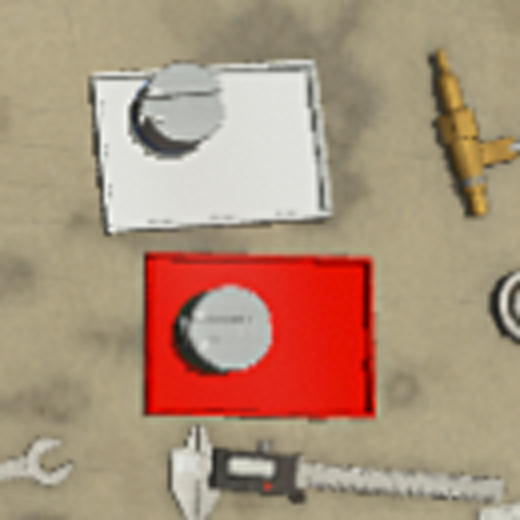

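```bash
python3 -c "
from h import *
t=snap('top','t2.png');f=lambda x,y:(300+(x+.5)/4-.5,160+(y+.5)/4-.5)
print('blue',unproj(t,[f(182,104)],.054),'green',unproj(t,[f(230,330)],.054))
print('W',unproj(t,[f(93,75),f(316,62),f(328,216),f(108,233)],.014).round(4).tolist())
print('R',unproj(t,[f(147,255),f(372,258),f(375,415),f(146,414)],.014).round(4).tolist())
s=snap('scene','s5.png'); p=proj(s,[.603,-.33,.03])[0].astype(int); crop(s,p[0],p[1],40,'c41.png')"
```

```text
blue [[ 0.62559831 -0.30774777  0.054     ]] green [[ 0.47290611 -0.33311912  0.054     ]]
W [[0.6546, -0.2549, 0.014], [0.663, -0.4155, 0.014], [0.5528, -0.4171, 0.014], [0.5428, -0.2612, 0.014]]
R [[0.5272, -0.2878, 0.014], [0.5229, -0.4469, 0.014], [0.4144, -0.443, 0.014], [0.4184, -0.2831, 0.014]]
crop origin 250 87 scale 7
```

View pics/c41.png

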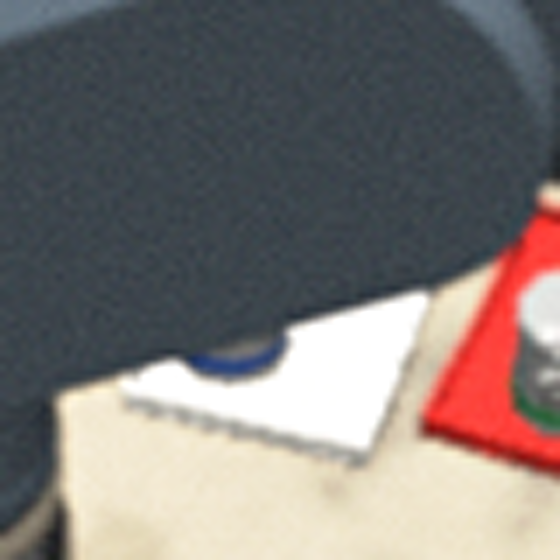

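Call:
{"name": "move_arm", "arguments": {"deltas": [[[-0.008,0.03,0,0],[-0.018,0.07,0,1],[-0.028,0.11,0,2],[-0.04,0.15,0,3],[-0.05,0.19,0,3.9],[-0.06,0.23,0,3.9],[-0.071,0.27,0,3.9],[-0.082,0.31,0,3.9],[-0.092,0.35,0,3.9],[-0.103,0.39,0,3.9],[-0.114,0.43,0,3.9],[-0.124,0.47,0,3.9],[-0.134,0.505,0,3.9],[-0.142,0.535,0.01,3.9],[-0.142,0.535,0.03,3.9],[-0.142,0.535,0.048,3.9],[-0.142,0.535,0.048,3.9],[-0.142,0.535,0.048,3.9],[-0.142,0.535,0.048,3.9]]]}}

```text
t: 78.22
tcp_pos: [0.4655, -0.4044, 0.1064]
tool_rot: [1.0, 0.018, -0.001, -0.0]
force: [0.8, 0.7, -3.8]
finger_gap: 0.637
```

```bash
python3 -c "
from h import *
go([.470,-.405,-.0065],2);s=snap('wrist','w42.png')"
```

```text
t 78.2 row [0.0048,0.0008,0.1129,0.02] dist 0.113 rows>=2.7 q6end -0.75 curyaw 2.02 tcp [ 0.4655 -0.4044  0.1064]
```

View pics/w42.png

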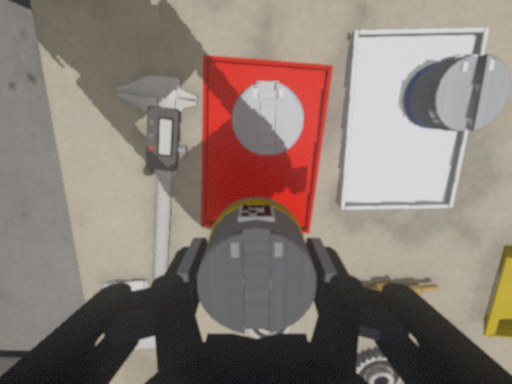

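Call:
{"name": "move_arm", "arguments": {"deltas": [[[0.003,0.001,0.02,0],[0.003,0.001,0.05,0],[0.003,0.001,0.08,0],[0.003,0.001,0.1,0],[0.003,0.001,0.108,0],[0.003,0.001,0.112,0],[0.003,0.001,0.113,0],[0.003,0.001,0.113,0],[0.003,0.001,0.113,0]]]}}

```text
t: 79.02
tcp_pos: [0.47, -0.407, -0.0038]
tool_rot: [1.0, 0.018, 0.0, 0.002]
force: [0.4, 0.0, -3.5]
finger_gap: 0.636
```

```bash
python3 -c "
from h import *
go([.470,-.405,-.0065],2);print(manip.sense()['force'])"
```

```text
t 79.0 row [0.0001,-0.0021,0.0027,0.05] dist 0.003 rows>=0.1 q6end -0.75 curyaw 2.05 tcp [ 0.47   -0.407  -0.0038]
[ 0.39262207  0.03184733 -3.53694498]
```

Call:
{"name": "move_arm", "arguments": {"deltas": [[[0,-0.002,0.001,0],[0,-0.002,0.0025,0],[0,-0.002,0.0025,0],[0,-0.002,0.0025,0]]]}}

```text
t: 79.35
tcp_pos: [0.47, -0.4051, -0.006]
tool_rot: [1.0, 0.018, 0.001, 0.002]
force: [0.3, -0.3, -5.0]
finger_gap: 0.64
```

Call:
{"name": "move_arm", "arguments": {"deltas": [[[0,0,0,0],[0,0,0,0],[0,0,0,0],[0,0,0,0],[0,0,0,0],[0,0,0,0],[0,0,0,0],[0,0,0,0]]], "gripper": 1.0}}

```text
t: 80.02
tcp_pos: [0.47, -0.4051, -0.006]
tool_rot: [1.0, 0.018, 0.001, 0.002]
force: [-0.7, -0.2, -0.5]
finger_gap: 1.001
```

Call:
{"name": "move_arm", "arguments": {"deltas": [[[0,0,-0.02,0],[0,0,-0.05,0],[0,0,-0.09,0],[0,0,-0.13,0],[0,0,-0.17,0],[0,0,-0.17,0],[0,0,-0.17,0]]]}}

```text
t: 80.6
tcp_pos: [0.4712, -0.406, 0.1674]
tool_rot: [1.0, 0.018, 0.003, 0.005]
force: [-0.4, -0.1, 0.6]
finger_gap: 1.001
```

```bash
python3 -c "
from h import *
s=snap('wrist','w43.png'); go([.62,-.33,.16],2)"
```

```text
t 80.7 row [0.1527,-0.0691,0.0049,0.06] dist 0.168 rows>=4.0 q6end -0.52 curyaw 2.06 tcp [ 0.4699 -0.4045  0.165 ]
```

View pics/w43.png

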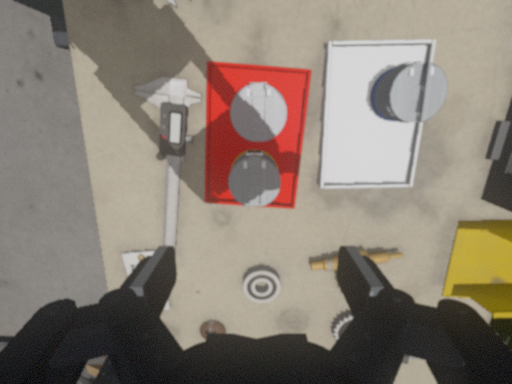

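Call:
{"name": "move_arm", "arguments": {"deltas": [[[0.03,-0.015,0,0],[0.06,-0.03,0,0],[0.09,-0.045,0,0],[0.12,-0.06,0,0],[0.135,-0.07,0,0],[0.135,-0.07,0,0],[0.135,-0.07,0,0],[0.135,-0.07,0,0]]]}}

```text
t: 81.32
tcp_pos: [0.6007, -0.3294, 0.1628]
tool_rot: [1.0, 0.018, -0.001, 0.002]
force: [0.1, -0.8, 1.1]
finger_gap: 0.997
```

```bash
python3 -c "
from h import *
s=snap('wrist','w44.png');crop(s,256,190,70,'c44.png'); print(proj(s,[[.626,-.308,.054],[.626,-.308,.004]]))"
```

```text
crop origin 186 120 scale 4
[[281.72256815 164.61928999]
 [278.13233902 156.11911318]]
```

View pics/c44.png

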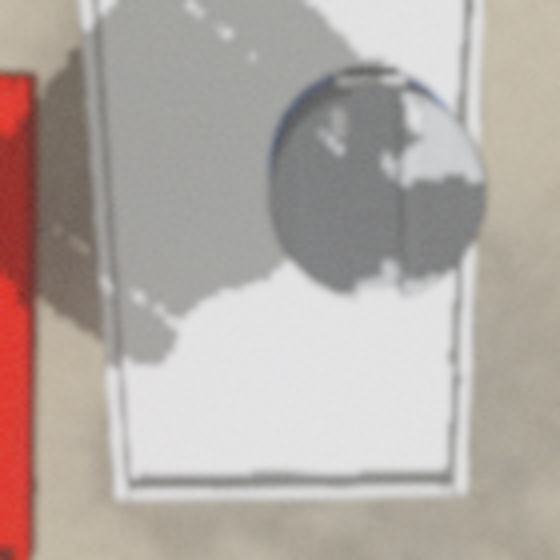

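```bash
python3 -c "
from h import *
s=snap('scene','s9.png'); t=snap('top','t9.png')
p=proj(s,[.448,.012,.05])[0].astype(int); crop(s,p[0],p[1],56,'c45.png')"
```

```text
crop origin 248 167 scale 5
```

View pics/s9.png

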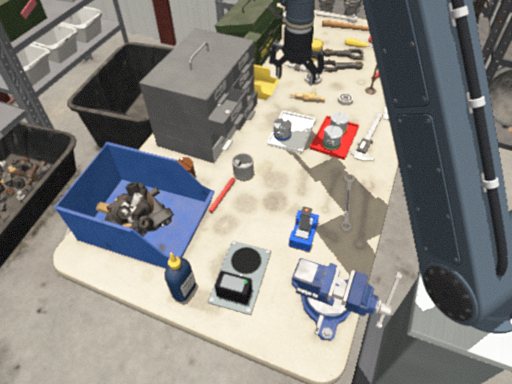

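View pics/c45.png

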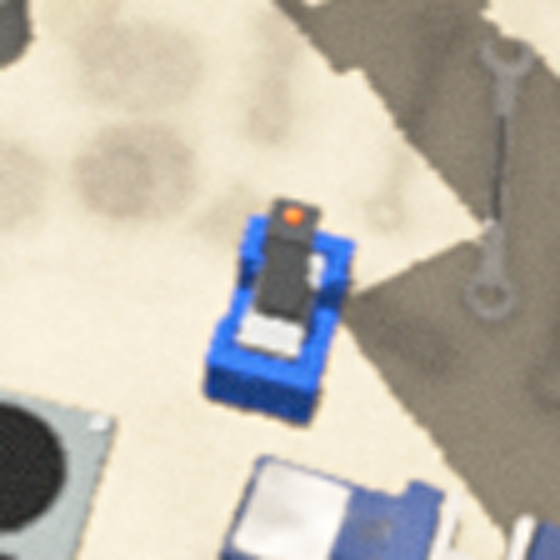

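View pics/t9.png

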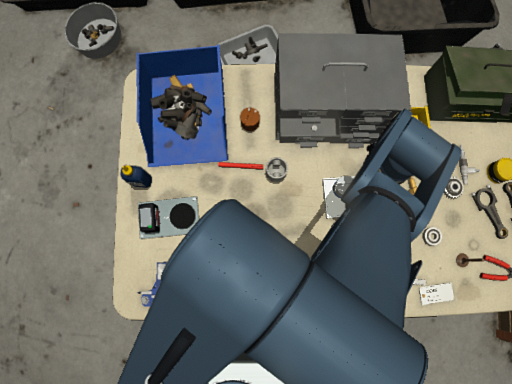

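```bash
python3 -c "
from h import *
print(manip.sense()['qd'].round(3),manip.sense()['t']); print(manip.sign_off())"
```

```text
[ 0.    -0.006 -0.008  0.004 -0.001  0.001] 81.4667
the job is handed in; nothing more can be done
None
```

All three couplings on the bench are checked and sorted, and the job was handed in at about 81 s. There was no orange coupling; I left the brown look-alike alone.

| Coupling | Reading | Tray |
|---|---|---|
| Blue | about 10 mm, good | white |
| Green | about 4 mm, worn | red |
| Yellow | about 4 mm, worn | red |

The readings come from the height at which the pin first met resistance and from how far the stem rose. Each push ended on a firm stop at the height where the base lies flat on the coupling, and I held it there more than half a second.

Last checks:
- **Couplings:** all three stood upright in their trays. Blue had been nudged about 2 cm towards the tray wall at some point. It is about 22 mm off centre, inside the 35 mm limit, so I left it.
- **Probe:** it stood upright and centred in its stand.
- **Bystanders:** the wrench, marker, piston and oil bottle looked unmoved.

What went wrong on the way:
- **First grasp of blue:** it closed on air. The real fingertips sit about 41 mm behind where the reported tool position puts them, and I corrected for that from then on.
- **Second return of the probe:** the base caught on the edge of the recess with about 26 N and was left tilted. I picked it up again and seated it properly before moving on.

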